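# Put the caliper and the side cutters away in their shadow tray

## Robot

A 7-joint arm with a two-finger parallel gripper is mounted at the origin on the work surface; the furniture and walls round the work are solid. World frame = base frame: x ahead of the robot, y to its left, z up, the work surface at z = 0. Lengths are in m, angles in rad, forces in N, time in s.
With the tool pointing down it reaches from about 0.4 to 0.85 m from the base axis. Payload 10.4 kg.
Tool frame: the origin (TCP) lies between the finger pads; the fingertips stand 14 mm ahead of it and the grasp point (between the pads) lies 5 mm behind it (r.finger_overhang is the z of the fingertips in the tool frame, in m); z points along the fingers, y is the line along which they close (so a half turn about z gives the same grasp; the last joint's range is limited). The gripper opens to 87 mm and grips with 3 to 60 N. Pads are 19 mm wide; open, the fingers measure 117 mm over their backs; the gripper's body (75 mm by 190 mm) begins 51 mm behind the grasp point.
Start: joints at [-0.023, 0.332, -0.065, 1.46, 0.022, 1.35, -0.088], TCP at [0.625, 0, 0.237] pointing down, gripper open.
Joint ranges: [-2.6, 2.6], [-0.5, 2.12], [-1.47, 1.34], [0.16, 2.42], [-1.27, 4.41], [0.06, 2.06], [-2.6, 2.6]. Speed limits (rad/s): [2.22, 2.22, 2.79, 2.79, 3.14, 3.14, 3.14].

## Interface

Orientations are given as a unit quaternion [x, y, z, w].
In Python, from bench import r, optics gives the robot as it stands.
- The arm moves only by the shell command python3 -m pendant 'ROWS' [FORCE]. ROWS is JSON, a list of rows, each a list of 7 numbers: the closure, from -1 (fully open) to 1 (shut), then the shift along the tool's x, y, z scaled (see below), then the turn, a rotation vector about the tool's x, y, z scaled (see below). In form: [[grip, x, y, z, rx, ry, rz], ...]. A call has 1 to 8 rows; each row is the pose to reach, as a shift and turn from the pose commanded when the call began, along the tool's axes at that moment; what a row does not reach only later rows make up. The controller multiplies each number of a shift by 0.3 m and each number of a turn by 120 degrees. A row lasts 1/8 s, in which the tool goes at most 62.5 mm and 10.7 degrees, less where a joint would pass 70% of its speed; a pose out of reach is approached as far as the arm can. A call with a number of a shift or a turn outside -1 to 1 is refused whole. A call with a gripper value outside its range is refused whole. The fingers move at their own pace and stop on an object; FORCE is the grip in N (left out, the last holds). Time passes only in rows, so rows that repeat a pose let the fingers close. It gives the time, the measured TCP pose, the force, the opening and the grip force at its end, in the units of the state.
- r.read_state(): the state, without advancing time (a new reading comes with each control period).
- optics.camera(name): name is "scene" or "side" or "wrist"; returns a dict with "pixels" (420x560x3 uint8, red, green, blue), "vfov" (degrees; the focal length in pixels is half the picture's height over the tangent of half this angle, whatever the lens; pixels are square), "cx", "cy" (the principal point, pixels), "D" ([k1, k2, p1, p2, k3] as OpenCV has them; the pictures are not rectified), "rvec" (rotation vector, rad) and "tvec" (3), from world to camera coordinates, as OpenCV has them. Camera axes: x right, y down, z forward; pixel columns grow to the right and rows downward; lengths in m; the calibration is good to about 2 mm. A picture is of the moment at which its call begins. There is no depth.
- r.close_job(): hands the job in; it is judged then, once.
The state is a dict: "time": time; "joint_positions": joint angles; "joint_vel": joint speeds; "joint_torque": joint torques, N m; "ee_pos": TCP position; "eef_rot": TCP orientation; "ft_force": force on the tool from outside, world axes, zero at the start; "torque": the same for the moment, N m; "width": finger opening in m; "grip_force": force on a finger pad.
Only numpy, scipy, OpenCV 4.12 (cv2) and the standard library are available. Lean on these libraries where they do the work, as an engineer would, in place of code of your own. Each camera call takes 0.05 s, during which the arm holds its last target. There are 200 camera calls.

## Task

Put the two tools away in their black foam shadow tray, each flat and fully home in its own cut-out. The caliper has to be slid shut first; then, head raised, tuck the plain end of its beam under the steel keeper, lower it, and press its head down until the sprung white catch snaps over it. Do not force the tools or shift the spool and the lampholder standing near, and leave everything released.

Things in the scene. Friction and masses are not known exactly. Their poses are not given: they have to be found in the camera images.
- caliper: Steel vernier caliper 200 mm, 0.15 kg, lying face up, slide partly open. Origin: underside at mid length; +y to the jaw end (head), z up. Beam x 2..21, y -100..100, z 0..7.5 mm. Fixed long jaw x -34..3, outer face y 100; fixed small jaw to x 34. Slide, when shut: body x 0..24, y 30..80, top z 9.5; long jaw x -34..3, y 79.5..83.5. Both long jaws z 2..5.5. Balances near y 10.
- caliper_slide (a joint): Opening of the caliper's slide in m: 0 shut, grows as the moving jaw goes towards the plain end (-y of the caliper); starts at 0.010 to 0.028. Slides with about 0.5 N and stays where it is left. The tray's cut-out only takes the caliper shut (within 2 mm). Squeezing both long jaws from outside along the beam (20.5 mm over both when shut) closes it.
- caliper_head (a point): Point under the middle of the caliper's beam near the jaws, at (11.5, 92.5, 0) mm in the caliper's frame.
- caliper_tail (a point): Point under the middle of the beam near its plain end, at (11.5, -95, 0) mm in the caliper's frame; the beam ends 5 mm farther on.
- cutters: Side cutters with blue handles, 154 x 59 x 12 mm, 0.16 kg, rigid, lying flat. Origin: underside, middle of the bounding box; +y to the jaws, z up. Jaws z 2..10, x -28..-5 at y 25..42 with nearly parallel flanks (a good grasp, 23 mm wide, at (-16.5, 35)), narrowing to the tip at (-23, 77). Straight handle x -30..-15 down to y -77, the other slants out to (26, -68).
- cutters_tip (a point): Point under the jaws' tip, at (-23, 70, 0) mm in the cutters' frame.
- cutters_handle (a point): Point under the straight handle, at (-22, -60, 0) mm in the cutters' frame.
- tray: Fixed tray 166 x 244 mm, rim 22 mm high; black foam, top z 20, pockets cut to a grey floor at z 8 with 1 to 2 mm clearance. Origin under its centre; tools lie along y, heads to +y. Seated, the caliper's origin is at (-37, -2, 8), the cutters' at (42, -35, 8) mm, axes parallel to the tray's. One finger scoop, floor deep, x -65..67, y -32..26, spans both pockets.
- caliper_head_seat (a point): Where caliper_head lies when the caliper is home: on the pocket floor, z 8 mm, at the end with the catch.
- caliper_tail_seat (a point): Where caliper_tail lies when home. A steel keeper plate (underside 12 mm, top 14.5 mm above the pocket floor) covers the last 10 mm of the beam channel, so the open length is 193 mm: the tail (beam 7.5 mm thick) only goes in tilted, head up 6 to 20 degrees, pushed back until it meets the end wall, which lies 1 mm behind the seated beam's end.
- cutters_tip_seat (a point): Where cutters_tip lies when the cutters are home, on the pocket floor, z 8 mm.
- cutters_handle_seat (a point): Where cutters_handle lies when the cutters are home, on the pocket floor, z 8 mm.
- catch (a joint): Sprung white nylon catch at the head end of the caliper's pocket, m: 0 at rest, pushed outward (+y of the tray) to 0.007; about 3.5 N plus 0.7 N per mm. Its nose overhangs the seated beam's end by some 2 mm, 8 mm over the floor; its sloping face reaches 21 mm over the floor. Pressing down on the caliper's slide or head (5 to 12 N) drives it back and it snaps over the beam.
- spool: Bystander: spool of black wire, 62 mm wide, 50 mm high, origin under its centre. Leave it standing where it is.
- lampholder: Bystander: brass-coloured lampholder, 34 mm wide, 50 mm high, origin under its centre. Leave it standing where it is.

How it is judged:
By the outcome, as a careful person would: the job done as asked, in the order asked, and still so for the second after the job is handed in, with the robot touching nothing.
It also fails if it takes over 72 s, if anything falls off the work surface, if the arm or the gripper's body presses on something with over 40 N, if the wrist force passes 120 N, or if a joint passes its speed limit or range.

## Working session

There is one attempt and no reset: what is moved stays moved. The work goes in short steps, Python scripts to look and compute and a shell command to move; the robot and the scene stay as the last step left them, time stands still between calls to the robot, and variables do not carry over. Pictures are saved under pics/ and viewed, at most 10 in all, crops included, and the job is handed in when it is done.

```bash
ls; mkdir -p pics; python3 - <<'E'
from bench import r, optics
import cv2,numpy as np
for n in ["scene","side","wrist"]:
    c=optics.camera(n); cv2.imwrite(f"pics/{n}0.png",c["pixels"][:,:,::-1]); np.savez(f"pics/{n}0.npz",**c)
    print(n,c["vfov"],c["cx"],c["cy"],c["D"],c["rvec"],c["tvec"])
s=r.read_state();print(s["ee_pos"],s["eef_rot"],s["width"],s["time"],r.finger_overhang)
E
```

```text
pics
scene 57.96343915825361 283.9237734623746 208.0026090416027 [-0.01680304  0.          0.          0.          0.        ] [ 2.28474232 -0.50953975  0.21277875] [-0.42127833  0.15611582  0.86713432]
side 43.998696814819596 281.42078408001 207.47257478489104 [-0.14391948  0.          0.          0.          0.        ] [ 1.96665299 -0.34617205  0.21052231] [-0.45918953  0.09587112  1.35205372]
wrist 71.06750207144017 281.2548820501326 208.09399754569503 [0.00683834 0.         0.         0.         0.        ] [-2.82992875e+00  4.70725368e-04  9.04764264e-04] [-0.6249996  -0.03772415  0.39146228]
[ 6.24739973e-01 -1.26384773e-05  2.35965127e-01] [ 7.07107049e-01  7.07106322e-01 -3.85906851e-04 -3.48291452e-04] 0.08674984927367703 0.15 0.014
```

View pics/scene0.png

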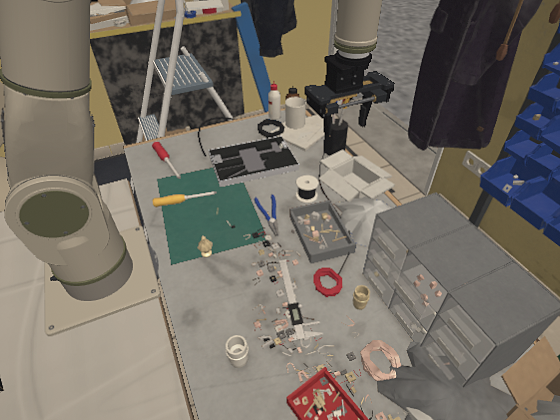

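View pics/wrist0.png

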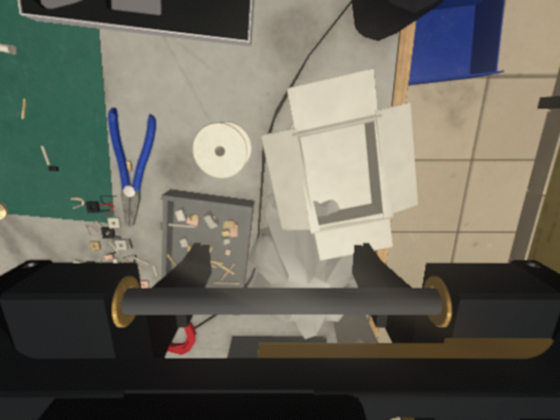

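The scene view shows the tray at about (250,160), the cutters at (266,208), the caliper from (285,262) to (300,330), the spool at (307,187) and the lampholder near (361,297) or (205,245). The wrist view shows the cutters with jaws down: hinge (129,190), tip (130,225).

```bash
cat > h.py <<'E'
import numpy as np, cv2
from scipy.spatial.transform import Rotation as R
def K(c):
    f=c["pixels"].shape[0]/2/np.tan(np.radians(float(c["vfov"]))/2)
    return np.array([[f,0,float(c["cx"])],[0,f,float(c["cy"])],[0,0,1]])
def ray(c,uv):
    p=cv2.undistortPoints(np.array(uv,float).reshape(-1,1,2),K(c),np.array(c["D"],float)).reshape(-1,2)
    M=cv2.Rodrigues(np.array(c["rvec"],float))[0]
    d=np.c_[p,np.ones(len(p))]@M
    return -M.T@np.array(c["tvec"],float).ravel(), d
def plane(c,uv,z):
    o,d=ray(c,uv); return o+d*((z-o[2])/d[:,2])[:,None]
def proj(c,P):
    return cv2.projectPoints(np.array(P,float).reshape(-1,1,3),np.array(c["rvec"],float),np.array(c["tvec"],float),K(c),np.array(c["D"],float))[0].reshape(-1,2)
def snap(n,f,up=1):
    from bench import optics
    c=optics.camera(n); np.savez(f"pics/{f}.npz",**c)
    cv2.imwrite(f"pics/{f}.png",c["pixels"][:,:,::-1]); return c
E
python3 - <<'E'
from h import *
c=np.load("pics/scene0.npz");w=np.load("pics/wrist0.npz")
np.set_printoptions(precision=4,suppress=True)
print("cam",ray(w,[[280,208]]))
print("cal head/tail",plane(c,[[302,333],[284,262]],.005))
print("tray corners",plane(c,[[206,156],[287,138],[298,165],[217,183]],.022))
print("spool,lamp",plane(c,[[307,180],[361,290],[237,343],[205,240]],.05))
print("cutters wrist: hinge tip ends",plane(w,[[129,190],[130,225],[112,112],[153,119]],.008))
E
```

```text
cam (array([0.6253, 0.0839, 0.3838]), array([[-0.0049, -0.3063, -0.9519]]))
cal head/tail [[ 0.3535 -0.3242  0.005 ]
 [ 0.397  -0.146   0.005 ]]
tray corners [[0.3484 0.3174 0.022 ]
 [0.6165 0.3004 0.022 ]
 [0.5839 0.155  0.022 ]
 [0.3393 0.1782 0.022 ]]
spool,lamp [[ 0.5587  0.0512  0.05  ]
 [ 0.4944 -0.3117  0.05  ]
 [ 0.2242 -0.312   0.05  ]
 [ 0.2435 -0.0419  0.05  ]]
cutters wrist: hinge tip ends [[ 0.4248 -0.0122  0.008 ]
 [ 0.4184 -0.0614  0.008 ]
 [ 0.4199  0.0852  0.008 ]
 [ 0.4684  0.0772  0.008 ]]
```

```bash
python3 -m pendant '[[-1,0,-0.5,-0.15,0,0,0],[-1,0,-0.5,-0.15,0,0,0],[-1,0,-0.5,-0.15,0,0,0],[-1,0,-0.5,-0.15,0,0,0],[-1,0,-0.5,-0.15,0,0,0]]'; python3 -c "
from h import *
snap('wrist','w1')"
```

```text
time: 0.78
ee_pos: [0.4753, -0.0, 0.2814]
eef_rot: [0.707, 0.707, 0.0, 0.0]
ft_force: [0.3, 0.1, 0.9]
width: 0.087
grip_force: 0.0
```

View pics/w1.png

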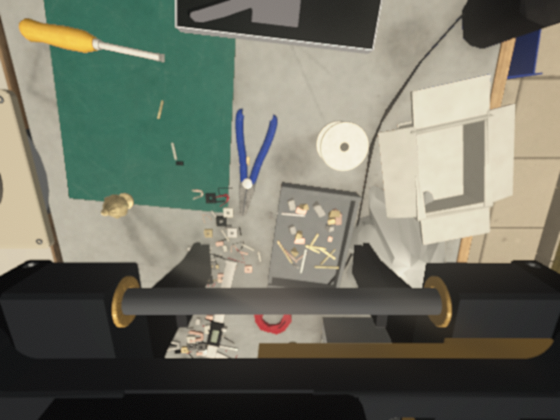

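```bash
python3 -m pendant '[[-1,-1,-0.1,0,0,0,0],[-1,-1,-0.1,0,0,0,0],[-1,-1,-0.1,0,0,0,0],[-1,-1,-0.1,0,0,0,0],[-1,-1,-0.1,0,0,0,0],[-1,-1,-0.1,0,0,0,0],[-1,-1,-0.1,0,0,0,0],[-1,-1,-0.1,0,0,0,0]]';python3 -c "
from h import *
snap('wrist','w2')"
```

```text
time: 1.82
ee_pos: [0.4458, -0.2987, 0.2812]
eef_rot: [0.706, 0.708, 0.0, -0.0]
ft_force: [0.3, 0.6, -0.0]
width: 0.0868
grip_force: 0.0
```

View pics/w2.png

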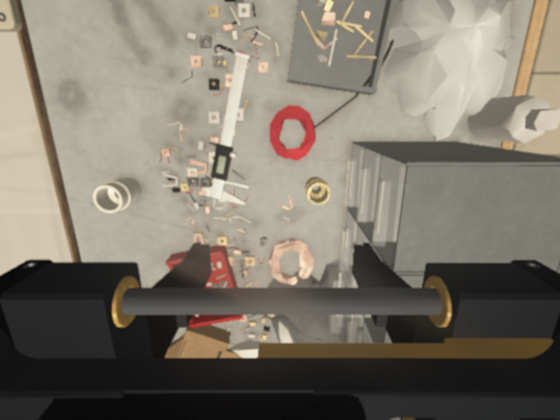

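The w2 view shows the caliper with its tail at (241,55), its head at about (217,197) and its long jaws pointing right. The brass lampholder is at (318,190). The camera looks back towards the fingers, so I'll take close-ups, with the caliper first.

```bash
python3 -m pendant '[[-1,-0.05,-0.17,0.43,0,0,0],[-1,-0.05,-0.17,0.43,0,0,0],[-1,-0.05,-0.17,0.43,0,0,0],[-1,-0.05,-0.17,0.43,0,0,0],[-1,-0.05,-0.17,0.43,0,0,0]]';python3 -c "
from h import *
c=snap('wrist','w3')
o=cv2.resize(c['pixels'][:250,130:430,::-1],None,fx=2.4,fy=2.4,interpolation=cv2.INTER_CUBIC);cv2.imwrite('pics/w3c.png',o)"
```

```text
time: 2.5
ee_pos: [0.3963, -0.3152, 0.1549]
eef_rot: [0.707, 0.708, 0.001, 0.002]
ft_force: [0.2, -0.7, -0.2]
width: 0.0867
grip_force: 0.0
```

View pics/w3c.png

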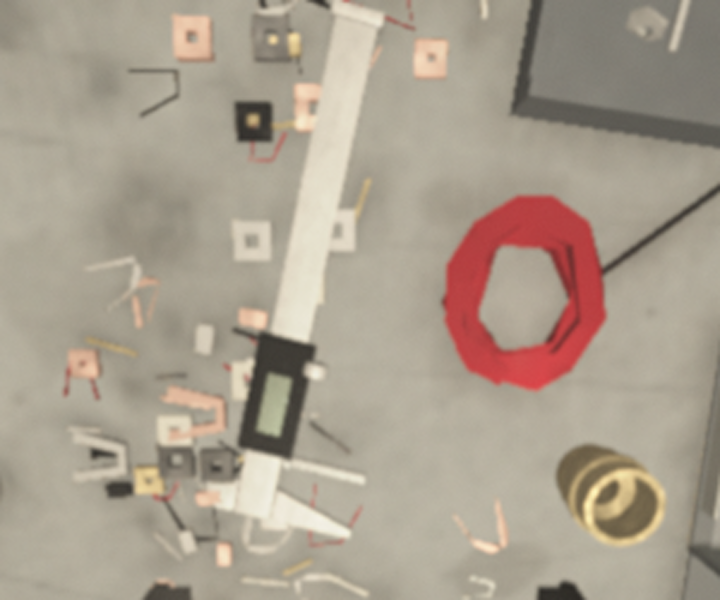

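The crop shows the tail end at (359,12), the black slide from (290,340) to (268,455), the moving jaw tip at (365,481), the fixed jaw tip at (350,535), the head end at about (253,517) and the lampholder at (610,495).

```bash
python3 - <<'E'
from h import *
np.set_printoptions(precision=4,suppress=True)
c=dict(np.load("pics/w3.npz")); im=c["pixels"]
s=2.4;cv=lambda p:(np.array(p,float)+.5)/s-.5+[130,0]
g=im.min(2).astype(float); L=[];Rr=[]
for v in range(16,130,4):
    uc=130+(355-(v*s-30)*(70/300.))/s
    row=g[v]; thr=(row[int(uc)]+170)/2
    m=row>185; u=int(uc)
    a=u
    while m[a]: a-=1
    b=u
    while m[b]: b+=1
    L.append([a+.5,v]);Rr.append([b-.5,v])
print([ (round(b[0]-a[0],1)) for a,b in zip(L,Rr)],im[60,int(uc)],)
L=plane(c,L,.0075);Rr=plane(c,Rr,.0075)
def fit(P):
    x,y=P[:,0],P[:,1]
    k=np.polyfit(y,x,1); r=x-np.polyval(k,y); ok=abs(r)<max(.0008,np.median(abs(r))*2); return np.polyfit(y[ok],x[ok],1),ok.sum()
print(fit(L),fit(Rr))
print("tail",plane(c,cv([[335,5],[383,20]]),.0075))
print("slide tail edge, head edge",plane(c,cv([[262,333],[315,347],[240,446],[292,457]]),.0095))
print("head",plane(c,cv([[236,510],[271,519]]),.0075))
print("jaw tips moving, fixed",plane(c,cv([[365,481],[350,535]]),.0055))
print("lamp top",plane(c,cv([[623,505]]),.05))
E
```

```text
[-1.0, 15.0, 12.0, 16.0, 16.0, 16.0, 16.0, 17.0, 18.0, 19.0, 16.0, 16.0, 16.0, 16.0, 16.0, 17.0, 17.0, 16.0, 23.0, 17.0, 16.0, 26.0, 16.0, 16.0, 16.0, 16.0, 17.0, 17.0, 15.0] [165 159 143]
(array([0.2566, 0.4251]), np.int64(25)) (array([0.2311, 0.4351]), np.int64(22))
tail [[ 0.3869 -0.1408  0.0075]
 [ 0.4041 -0.1453  0.0075]]
slide tail edge, head edge [[ 0.356  -0.2549  0.0095]
 [ 0.3774 -0.2605  0.0095]
 [ 0.3446 -0.3019  0.0095]
 [ 0.3666 -0.3067  0.0095]]
head [[ 0.341  -0.3313  0.0075]
 [ 0.3562 -0.3355  0.0075]]
jaw tips moving, fixed [[ 0.3979 -0.3186  0.0055]
 [ 0.3912 -0.3439  0.0055]]
lamp top [[ 0.4951 -0.315   0.05  ]]
```

```bash
python3 -m pendant '[[-0.3,-0.051,-0.041,0.3,0,0,-0.636],[-0.3,-0.051,-0.041,0.3,0,0,-0.636],[-0.3,-0.051,-0.041,0.3,0,0,-0.636],[-0.3,-0.051,-0.041,0.3,0,0,-0.636],[-0.3,-0.051,-0.041,0.3,0,0,-0.636],[-0.3,-0.051,-0.041,0.3,0,0,-0.636],[-0.3,-0.051,-0.041,0.3,0,0,-0.636],[-0.3,-0.051,-0.041,0.3,0,0,-0.636]]';python3 -c "
from bench import r
s=r.read_state();print(s['ee_pos'],s['eef_rot'],s['joint_positions'])
from scipy.spatial.transform import Rotation as R
print(R.from_quat(s['eef_rot']).as_matrix().round(4))"
```

```text
time: 3.55
ee_pos: [0.3831, -0.3307, 0.0637]
eef_rot: [0.119, 0.993, -0.0, 0.001]
ft_force: [0.2, 0.5, 0.1]
width: 0.0563
grip_force: 0.0
[ 0.38307014 -0.33068947  0.0637405 ] [ 1.18906929e-01  9.92904753e-01 -3.98433224e-04  1.06500923e-03] [ 0.52964032  0.24493483  0.10272395  1.96666636 -0.03147299  0.92922087
  1.98052013]
[[-9.717e-01  2.361e-01  2.000e-03]
 [ 2.361e-01  9.717e-01 -1.000e-03]
 [-2.200e-03 -5.000e-04 -1.000e+00]]
```

```bash
python3 -m pendant '[[-0.3,0,0,0.08,0,0,0],[-0.3,0,0,0.14,0,0,0],[-0.3,0,0,0.16,0,0,0],[-0.3,0,0,0.16,0,0,0]]' 5 && python3 -m pendant '[[0.2,0,0,0,0,0,0],[0.4,0,0,0,0,0,0],[0.5,0,0,0,0,0,0],[0.6,0,0,0,0,0,0],[0.6,0,0,0,0,0,0],[0.6,0,0,0,0,0,0]]' 5
```

```text
time: 4.05
ee_pos: [0.3823, -0.3305, 0.0152]
eef_rot: [0.12, 0.993, -0.0, 0.0]
ft_force: [-0.6, -0.2, -0.0]
width: 0.0565
grip_force: 0.0
time: 4.8
ee_pos: [0.3818, -0.3305, 0.0146]
eef_rot: [0.119, 0.993, -0.0, 0.0]
ft_force: [-0.1, -0.4, 0.3]
width: 0.0201
grip_force: 5.0
```

```bash
python3 -m pendant '[[0.3,0,0,0,0,0,0],[0.0,0,0,0,0,0,0],[-0.1,0,0,-0.2,0,0,0],[-0.1,0.047,0.15,-0.4,0,0,0.08],[-0.1,0.047,0.35,-0.6,0,0,0.16],[-0.1,0.047,0.5,-0.8,0,0,0.24],[-0.1,0.047,0.7,-0.9,0,0,0.33],[-0.1,0.047,0.8,-0.9,0,0,0.42]]' && python3 -c "
from bench import r
s=r.read_state();print(s['ee_pos'],s['joint_positions'])
from scipy.spatial.transform import Rotation as R
print(R.from_quat(s['eef_rot']).as_matrix().round(4))"
```

```text
time: 5.8
ee_pos: [0.4202, -0.1153, 0.2762]
eef_rot: [0.517, 0.856, 0.0, 0.001]
ft_force: [1.4, 0.6, 0.4]
width: 0.0477
grip_force: 0.0
[ 0.42023094 -0.11527599  0.27621133] [ 0.26144585 -0.1048518  -0.09119523  1.8609132  -0.00962945  1.38261074
  0.65571432]
[[-4.646e-01  8.855e-01  2.400e-03]
 [ 8.855e-01  4.646e-01 -5.000e-04]
 [-1.600e-03  1.900e-03 -1.000e+00]]
```

```bash
python3 -m pendant '[[-0.1,0.7,0.56,0,0,0,0.23],[-0.1,0.7,0.56,0,0,0,0.23],[-0.1,0.7,0.56,0,0,0,0.23],[-0.1,0.7,0.56,0,0,0,0.23],[-0.1,0.7,0.56,0,0,0,0.23],[-0.1,0.7,0.56,0,0,0,0.23],[-0.1,0.7,0.56,0,0,0,0.23]]';python3 -c "
from h import *
c=snap('wrist','w4')
o=cv2.resize(c['pixels'][:280,100:460,::-1],None,fx=2.1,fy=2.1,interpolation=cv2.INTER_CUBIC);cv2.imwrite('pics/w4c.png',o)"
```

```text
time: 6.68
ee_pos: [0.4694, 0.147, 0.2741]
eef_rot: [0.705, 0.71, -0.0, 0.0]
ft_force: [0.3, -0.7, 0.1]
width: 0.0477
grip_force: 0.0
```

View pics/w4c.png

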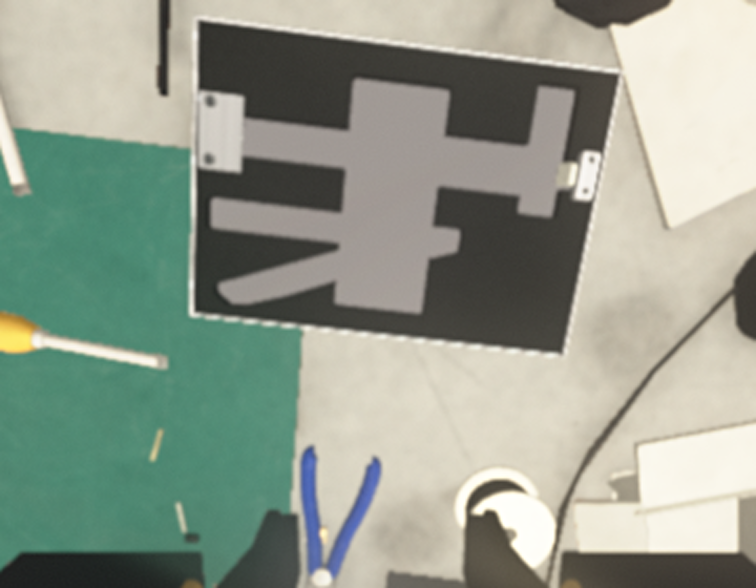

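The w4 crop shows the tray with rim corners at (199,19), (620,72), (563,354) and (192,315). The keeper is on the left at (222,132) and the catch on the right at (585,176). So tray +y points roughly along world +x and tray +x along world −y.

```bash
cat > tray.py <<'E'
from h import *
np.set_printoptions(precision=4,suppress=True)
def tray(c):
    s=2.1;cv=lambda p:(np.array(p,float)+.5)/s-.5+[100,0]
    P=plane(c,cv([[199,19],[620,72],[563,354],[192,315]]),.022)[:,:2]
    return P,cv
def rigid(local,P):
    a=local-local.mean(0);b=P-P.mean(0)
    th=np.arctan2((a[:,0]*b[:,1]-a[:,1]*b[:,0]).sum(),(a*b).sum())
    M=np.array([[np.cos(th),-np.sin(th)],[np.sin(th),np.cos(th)]])
    return th,P.mean(0)-M@local.mean(0),M
if __name__=="__main__":
    c=dict(np.load("pics/w4.npz"));P,cv=tray(c)
    L=np.array([[-.083,-.122],[-.083,.122],[.083,.122],[.083,-.122]])
    th,o,M=rigid(L,P);print("corners",np.degrees(th),o,(P-o)@M*1000)
    g=cv2.cvtColor(c["pixels"],cv2.COLOR_RGB2HSV)[:,:,2]
    m=(g<85).astype(np.uint8); m[:,:185]=0; m[172:]=0;m[:,398:]=0;m[:8]=0
    k,lab,st,_=cv2.connectedComponentsWithStats(m)
    pts=np.argwhere(np.isin(lab,[i for i in range(1,k) if st[i,4]>300]))[:,::-1].astype(float)
    Q=plane(c,cv2.convexHull(pts.astype(np.float32)).reshape(-1,2),.021)[:,:2]
    (cx,cy),(w,h),a=cv2.minAreaRect((Q*1000).astype(np.float32));print("foam",cx,cy,w,h,a)
    # feature check
    for n,p,z in [("scoop TL",[352,78],.02),("scoop TR",[450,91],.02),("scoop BL",[334,304],.008),("scoop BR",[422,313],.008),("catch c",[587,176],.025),("keeper corners",[244,95],.0225),("k2",[241,172],.0225)]:
        print(n,(plane(c,cv([p]),z)[0,:2]-o)@M*1000)
    print(ray(c,[[280,200]])[0])
E
python3 tray.py
```

```text
corners -95.85181414304114 [0.4772 0.2528] [[ -81.5928 -119.0866]
 [ -81.5967  119.8852]
 [  81.0534  119.9617]
 [  82.1361 -120.7603]]
foam 476.9452209472656 253.24884033203125 159.83888244628906 237.4426727294922 83.93030548095703
scoop TL [-62.5813 -31.8347]
scoop TR [-62.1401  25.1097]
scoop BL [ 66.8427 -32.0476]
scoop BR [66.3391 26.2944]
catch c [-25.5215 111.944 ]
keeper corners [-46.6533 -92.6267]
k2 [ -5.6155 -92.7944]
[0.4692 0.231  0.422 ]
```

```bash
python3 -m pendant '[[-0.1,-0.9,-0.33,0.3,0,0,0.11],[-0.1,-0.9,-0.33,0.3,0,0,0.11],[-0.1,-0.9,-0.33,0.3,0,0,0.11],[-0.1,-0.9,-0.33,0.3,0,0,0.11],[-0.1,-0.9,-0.33,0.3,0,0,0.11],[-0.1,-0.9,-0.33,0.3,0,0,0.11],[-0.1,-0.9,-0.33,0.3,0,0,0.11]]'; cat > go.py <<'E'
# usage: go.py x y z [theta_deg] : remaining shift and turn in tool units for a tool-down target, theta = yaw about tool z from start
import sys; from h import *; from bench import r
np.set_printoptions(precision=4,suppress=True)
a=list(map(float,sys.argv[1:])); s=r.read_state(); M=R.from_quat(s["eef_rot"]).as_matrix()
print("shift",M.T@(np.array(a[:3])-s["ee_pos"])/.3)
if len(a)>3:
    pitch=a[4] if len(a)>4 else 0
    T=R.from_quat([.5**.5,.5**.5,0,0])*R.from_euler("z",a[3],degrees=True)*R.from_euler("y",pitch,degrees=True)
    print("turn",(R.from_matrix(M).inv()*T).as_rotvec(degrees=True)/120,"q7",s["joint_positions"][6])
print(s["ee_pos"],s["ft_force"],s["width"])
E
python3 go.py .3702 -.2457 .0155 13.7
```

```text
time: 7.6
ee_pos: [0.3724, -0.1233, 0.1846]
eef_rot: [0.782, 0.624, 0.0, 0.0]
ft_force: [0.4, 1.1, -0.1]
width: 0.0478
grip_force: 0.0
shift [-0.3998  0.0833  0.5634]
turn [ 0.0004 -0.0002  0.0071] q7 -0.005658206403989019
[ 0.3724 -0.1233  0.1846] [ 0.3537  1.0823 -0.104 ] 0.047780652038253574
```

```bash
python3 -m pendant '[[-0.1,-0.2,0.083,0.1,0,0,0.007],[-0.1,-0.4,0.083,0.3,0,0,0.007],[-0.1,-0.4,0.083,0.45,0,0,0.007],[-0.1,-0.4,0.083,0.54,0,0,0.007],[-0.1,-0.4,0.083,0.563,0,0,0.007],[-0.1,-0.4,0.083,0.563,0,0,0.007]]' 30 && python3 go.py .3702 -.2457 .0155 13.7 && python3 -m pendant '[[0.3,0,0,0,0,0,0],[0.6,0,0,0,0,0,0],[0.7,0,0,0,0,0,0],[0.7,0,0,0,0,0,0],[0.7,0,0,0,0,0,0]]' 30
```

```text
time: 8.35
ee_pos: [0.3711, -0.2449, 0.0162]
eef_rot: [0.785, 0.619, 0.0, -0.0]
ft_force: [-0.4, 0.6, 0.9]
width: 0.0476
grip_force: 0.0
shift [-0.0034 -0.0023  0.0023]
turn [ 0.0001 -0.0002  0.0014] q7 0.2586825433939873
[ 0.3711 -0.2449  0.0162] [-0.4308  0.5609  0.8785] 0.04762281942774742
time: 8.98
ee_pos: [0.3702, -0.2453, 0.0154]
eef_rot: [0.786, 0.618, 0.0, -0.0]
ft_force: [-3.0, 0.6, 4.7]
width: 0.0186
grip_force: 30.0
```

```bash
python3 -m pendant '[[0.7,0,0,-0.15,0,0,0],[0.7,0,0,-0.3,0,0,0],[0.7,0,0,-0.48,0,0,0],[0.7,0.15,0,-0.48,0,0,-0.08],[0.7,0.35,0.05,-0.48,0,0,-0.16],[0.7,0.55,0.1,-0.48,0,0,-0.24],[0.7,0.75,0.15,-0.48,0,0,-0.32],[0.7,0.9,0.2,-0.48,0,0,-0.4]]' 30 && python3 go.py .5000 .2762 .11 -84.05 -10
```

```text
time: 9.98
ee_pos: [0.4927, 0.0056, 0.1593]
eef_rot: [0.463, 0.886, 0.0, 0.0]
ft_force: [0.4, -1.1, -2.0]
width: 0.0184
grip_force: 30.0
shift [0.7267 0.5349 0.1648]
turn [-0.0354 -0.0781 -0.4092] q7 0.4798888849592027
[0.4927 0.0056 0.1593] [ 0.3599 -1.0524 -1.955 ] 0.018400344159367372
```

```bash
python3 -m pendant '[[0.7,0.15,0.1,0,0,0,-0.08],[0.7,0.3,0.2,0,0,0,-0.16],[0.7,0.45,0.3,0,-0.01,-0.02,-0.24],[0.7,0.6,0.42,0.05,-0.02,-0.05,-0.32],[0.7,0.727,0.535,0.1,-0.035,-0.078,-0.409],[0.7,0.727,0.535,0.165,-0.035,-0.078,-0.409],[0.7,0.727,0.535,0.165,-0.035,-0.078,-0.409],[0.7,0.727,0.535,0.165,-0.035,-0.078,-0.409]]' 30 && python3 go.py .5000 .2762 .11 -84.05 -10; python3 - <<'E'
from h import *
w=snap('wrist','w5')['pixels'];s=snap('side','s5')['pixels'];c=snap('scene','c5')['pixels']
a=cv2.resize(w,(400,300));b=cv2.resize(s,(400,300))
pt=proj(dict(np.load('pics/side0.npz')),[[.48,.25,.02]])[0];u,v=pt.astype(int);print(pt)
d=cv2.resize(s[max(v-85,0):v+65,u-100:u+100],(400,300),interpolation=2)
u,v=proj(dict(np.load('pics/scene0.npz')),[[.48,.25,.02]])[0].astype(int)
e=cv2.resize(c[max(v-85,0):v+65,u-100:u+100],(400,300),interpolation=2)
cv2.imwrite('pics/m5.png',np.vstack([np.hstack([a,b]),np.hstack([d,e])])[:,:,::-1])
E
```

```text
time: 10.98
ee_pos: [0.5018, 0.2728, 0.1104]
eef_rot: [0.056, 0.995, -0.005, 0.087]
ft_force: [0.0, 0.1, -0.5]
width: 0.0186
grip_force: 30.0
shift [0.0075 0.0106 0.0001]
turn [-0.0013 -0.0003 -0.0045] q7 0.6045110538987589
[0.5018 0.2728 0.1104] [ 0.0424  0.1285 -0.5158] 0.018641989265013408
[253.67952455 180.83185099]
```

View pics/m5.png

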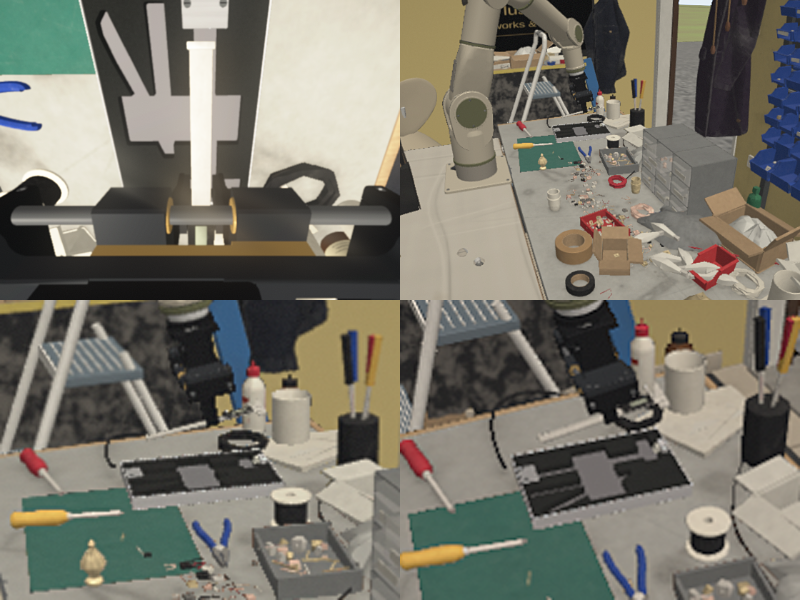

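The mosaic's wrist view shows the held beam's tail end at (201,44), just short of the keeper at (182..229, 0..40). The beam is held straight, head up, over the tray. I'll measure its alignment numerically.

```bash
python3 - <<'E'
from h import *
np.set_printoptions(precision=4,suppress=True)
c=dict(np.load("pics/w5.npz"));g=c["pixels"].astype(float).mean(2)
for v in (10,25,40,70,90,110,180): print(v,g[v,248:328:2].astype(int) if v!=180 else g[v,235:340:3].astype(int))
print("col",g[40:75,282].astype(int))
s=2.1;o=np.array([.4772,.2529]);th=np.radians(-95.95);M=np.array([[np.cos(th),-np.sin(th)],[np.sin(th),np.cos(th)]])
def edges(v,a,b,thr):
    row=g[v];m=np.where(row[a:b]>thr)[0]+a; l,r_=m[0],m[-1]
    l=l-(row[l]-thr)/(row[l]-row[l-1]); r_=r_+(row[r_]-thr)/(row[r_]-row[r_+1]); return [[l,v],[r_,v]]
for v in (8,16,24):
    e=edges(v,245,330,100);print("keeper",v,(plane(c,e,.0225)[:,:2]-o)@M*1000)
for v,z in ((75,.086),(100,.090),(120,.094)):
    e=edges(v,255,315,200);print("beam",e,(plane(c,e,z)[:,:2]-o)@M*1000)
E
```

```text
10 [ 55  58  59 165 223 206 162 151 173 213 221 220 220 220 220 220 220 220
 221 221 221 221 221 222 221 222 221 222 221 222 221 189 172 206 224 217
 107  61  65  64]
25 [ 57  60  59 114 217 223 223 223 223 222 223 222 222 223 223 222 223 222
 222 221 221 222 221 221 221 221 221 221 220 221 220 220 221 220 220 190
  79  64  64  65]
40 [ 60  63  63  65 115 142 141 140 141 141 140 144 179 185 184 184 183 183
 183 181 180 181 189 195 179 178 178 160 113 110 109 108 107 111 114  73
  65  65  66  64]
70 [ 66  66  69  70  69  70  71  96 168 243 246 245 245 245 243 243 243 243
 243 241 240 240 239 239 234 186 172 117  73  74  73  72  71  72  70  70
  68  68  67  67]
90 [ 70  71  70  73  74  74  74  72 114 247 248 247 247 247 246 244 243 244
 243 243 243 242 241 241 234 182 174 103  75  76  75  75  72  73  71  72
  71  70  70  68]
110 [ 71  72  73  75  73  77  77  75  98 238 249 248 247 247 247 247 246 245
 245 245 245 244 243 243 232 179 166  93  77  76  78  78  76  75  75  74
  74  73  71  71]
180 [178 177 178 178 179 180 180 180 180 180 187 250 249 249 248 247 246 245
 244 242 232 178 178 178 177 176 177 175 176 173 173 173 172  77  72]
col [183 175 175 176 175 175 175 175 176 176 174 176 176 175 175 176 176 193
 226 239 242 243 243 245 247 249 250 248 242 241 243 244 243 243 243]
keeper 8 [[  -5.2633 -110.5026]
 [ -46.829  -110.0647]]
keeper 16 [[  -5.1715 -106.3629]
 [ -46.8932 -105.9259]]
keeper 24 [[  -5.1684 -102.1309]
 [ -46.9199 -101.696 ]]
beam [[np.float64(264.87692307692305), 75], [np.float64(297.58947368421053), 75]] [[-14.7025 -76.5183]
 [-30.4814 -76.3623]]
beam [[np.float64(264.99245283018865), 100], [np.float64(297.1), 100]] [[-14.5729 -65.654 ]
 [-30.2332 -65.5025]]
beam [[np.float64(265.5118483412322), 120], [np.float64(296.91089108910893), 120]] [[-14.7197 -56.9246]
 [-30.0952 -56.7788]]
```

```bash
python3 - <<'E'
from h import *
np.set_printoptions(precision=4,suppress=True)
o=np.array([.4772,.2529]);th=np.radians(-95.95);M=np.array([[np.cos(th),-np.sin(th)],[np.sin(th),np.cos(th)]])
c=dict(np.load("pics/w4.npz"));g=c["pixels"].astype(float).mean(2)
print((ray(c,[[280,200]])[0][:2]-o)@M*1000)
for u in (225,240,255,315,330,345):   # channel columns, edges along v
    v=np.arange(40,110);p=g[v,u]; 
    m=(p>100); d=np.where(np.diff(m.astype(int)))[0]; 
    e=[v[i]+(100-p[i])/(p[i+1]-p[i]) for i in d]
    out=[]
    for q in e: out.append((round(float(q),1),*(((plane(c,[[u,q]],.008)[0,:2]-o)@M*1000).round(1)),*(((plane(c,[[u,q]],.02)[0,:2]-o)@M*1000).round(1))))
    print(u,out)
c=dict(np.load("pics/w5.npz"));g=c["pixels"].astype(float).mean(2)
print((ray(c,[[280,200]])[0][:2]-o)@M*1000)
print("w5 chan", (plane(c,[[302.5,70],[302,90],[301.5,110],[263,70]],.008)[:,:2]-o)@M*1000,(plane(c,[[263,70]],.02)[:,:2]-o)@M*1000)
E
```

```text
[22.642  -5.6835]
225 [(56.6, np.float64(-37.1), np.float64(-83.9), np.float64(-35.4), np.float64(-81.6)), (75.2, np.float64(-15.6), np.float64(-82.8), np.float64(-14.5), np.float64(-80.5)), (96.4, np.float64(10.0), np.float64(-81.5), np.float64(10.4), np.float64(-79.3))]
240 [(58.5, np.float64(-37.1), np.float64(-64.9), np.float64(-35.4), np.float64(-63.1)), (77.1, np.float64(-15.5), np.float64(-63.4), np.float64(-14.4), np.float64(-61.7)), (98.1, np.float64(9.8), np.float64(-61.7), np.float64(10.2), np.float64(-60.1))]
255 [(60.5, np.float64(-37.0), np.float64(-45.8), np.float64(-35.2), np.float64(-44.6)), (78.9, np.float64(-15.5), np.float64(-44.0), np.float64(-14.4), np.float64(-42.9)), (99.9, np.float64(9.8), np.float64(-41.9), np.float64(10.2), np.float64(-40.8))]
315 [(64.8, np.float64(-40.5), np.float64(30.8), np.float64(-38.7), np.float64(29.7)), (89.2, np.float64(-11.8), np.float64(35.0), np.float64(-10.8), np.float64(33.8)), (108.2, np.float64(11.4), np.float64(38.4), np.float64(11.7), np.float64(37.1))]
330 [(66.5, np.float64(-40.6), np.float64(50.1), np.float64(-38.8), np.float64(48.5)), (91.0, np.float64(-11.8), np.float64(54.8), np.float64(-10.8), np.float64(53.1))]
345 [(68.4, np.float64(-40.5), np.float64(69.6), np.float64(-38.7), np.float64(67.4)), (92.8, np.float64(-11.8), np.float64(74.7), np.float64(-10.8), np.float64(72.4))]
[-23.1566 -85.7821]
w5 chan [[-37.6293 -74.8761]
 [-37.5805 -61.4947]
 [-37.5277 -47.2851]
 [ -9.2337 -75.1589]] [[ -9.949  -75.7046]]
```

```bash
python3 go.py .4991 .2766 .0442 -84.05 -10
```

```text
shift [0.0495 0.0107 0.2168]
turn [-0.001   0.0001 -0.0044] q7 0.6044070734422626
[0.502  0.2731 0.1108] [-0.4991  0.5598 -1.0767] 0.01843232285510687
```

```bash
python3 -m pendant '[[0.7,0.011,0.0107,0,-0.001,0,-0.0044],[0.7,0.02,0.0107,0.05,-0.001,0,-0.0044],[0.7,0.03,0.0107,0.11,-0.001,0,-0.0044],[0.7,0.039,0.0107,0.16,-0.001,0,-0.0044],[0.7,0.0455,0.0107,0.195,-0.001,0,-0.0044],[0.7,0.0495,0.0107,0.217,-0.001,0,-0.0044],[0.7,0.0495,0.0107,0.217,-0.001,0,-0.0044]]' 30 && python3 go.py .4991 .2766 .0442 -84.05 -10; python3 - <<'E'
from h import *
o=np.array([.4772,.2529]);th=np.radians(-95.95);M=np.array([[np.cos(th),-np.sin(th)],[np.sin(th),np.cos(th)]])
c=snap('wrist','w6');g=c['pixels'].astype(float).mean(2)
for v in (20,30,40,50,60,70,80,95,120): print(v,g[v,240:330:2].astype(int))
cv2.imwrite('pics/w6c.png',cv2.resize(c['pixels'][:200,150:420,::-1],None,fx=2.9,fy=2.9,interpolation=2))
E
```

```text
time: 12.0
ee_pos: [0.4981, 0.277, 0.0429]
eef_rot: [0.051, 0.995, -0.005, 0.086]
ft_force: [0.1, -0.6, -1.5]
width: 0.0187
grip_force: 30.0
shift [-0.004  -0.001  -0.0038]
turn [-0.0003 -0.0006  0.0009] q7 0.5312252065720464
[0.4981 0.277  0.0429] [ 0.1488 -0.6433 -1.4668] 0.018689080447794652
20 [237 236 236 236 236 236 235 235 235 235 235 235 235 235 235 235 235 234
 234 234 234 234 234 234 234 234 233 233 234 233 233 233 233 233 233 233
 233 232 232 232 233 232 232 232 231]
30 [238 237 237 237 237 237 237 237 237 237 237 237 236 237 237 237 237 236
 237 237 237 237 237 236 236 236 236 236 236 236 236 235 235 235 235 235
 234 235 234 234 234 234 234 234 229]
40 [233 235 234 234 234 234 234 235 235 234 234 234 234 234 234 234 234 234
 234 234 234 234 234 234 234 234 234 234 233 233 233 234 233 233 233 233
 233 233 233 232 232 231 232 233 203]
50 [ 70  74  73  75  76  77  78  80  81  80  86 179 195 194 194 195 195 195
 195 196 194 194 194 195 194 194 194 193 194 195 194 193 192 121  83  86
  86  86  82  84  82  82  80  79  78]
60 [ 72  75  75  73  77  79  79  80  81  81 126 255 254 
[... 179 characters left out ...]
154 224 250 251 251 251 250
 250 250 250 250 249 248 248 248 248 248 245 206 192 195 177  94  86  88
  85  86  84  83  84  80  79  79  79]
80 [ 75  75  77  78  79  79  79  82  83  83  81 139 213 252 252 252 252 251
 251 250 250 249 248 248 249 249 249 249 245 202 195 197 172  89  89  89
  87  84  84  83  81  82  80  78  77]
95 [ 72  76  78  78  80  81  84  84  83  85  82 120 206 252 252 252 252 251
 250 250 250 251 251 250 250 250 249 249 242 196 196 196 150  86  89  89
  86  87  87  84  82  81  80  78  78]
120 [ 77  77  79  78  80  83  84  84  85  88  88  92 192 250 252 252 252 252
 252 252 252 252 251 252 251 250 250 250 242 195 197 185 105  88  91  89
  87  84  84  84  82  82  77  77  79]
```

View pics/w6c.png

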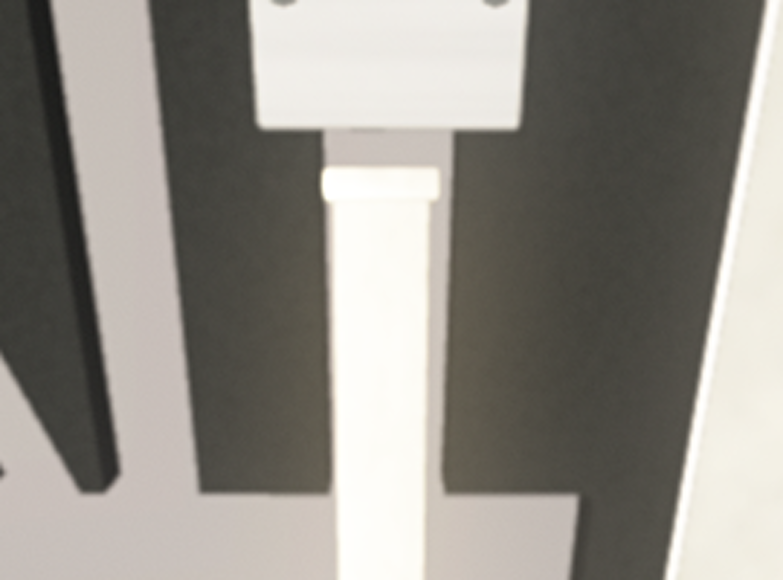

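The w6 crop shows the tail cap at (322..439, row 167). It sits in the channel (324..453), short of the keeper edge at row 130. It needs about 1.4 mm to the right (tool +y), then a push under the keeper.

```bash
python3 -m pendant '[[0.7,0,0.0047,0,0,0,0],[0.7,0.015,0.0047,-0.0026,0,0,0],[0.7,0.03,0.0047,-0.0053,0,0,0],[0.7,0.042,0.0047,-0.0074,0,0,0],[0.7,0.042,0.0047,-0.0074,0,0,0]]' 30 && python3 -m pendant '[[0.7,0.0035,0,-0.0006,0,0,0],[0.7,0.007,0,-0.0012,0,0,0],[0.7,0.007,0,-0.0012,0,0,0]]' 30; python3 go.py .4991 .2766 .0442 -84.05 -10
```

```text
time: 12.68
ee_pos: [0.4854, 0.2798, 0.0433]
eef_rot: [0.051, 0.995, -0.005, 0.087]
ft_force: [0.7, -0.1, -2.0]
width: 0.0186
grip_force: 30.0
time: 13.05
ee_pos: [0.4835, 0.2799, 0.0432]
eef_rot: [0.051, 0.995, -0.005, 0.087]
ft_force: [-0.1, 0.2, -2.2]
width: 0.0187
grip_force: 30.0
shift [-0.0525 -0.0058  0.0059]
turn [-0.0002 -0.0004  0.0008] q7 0.5094540349996014
[0.4835 0.2799 0.0432] [-0.117   0.1939 -2.2413] 0.018670505305482248
```

```bash
python3 -m pendant '[[0.7,0.0035,0,-0.0006,0,0,0],[0.7,0.0035,0,-0.0006,0,0,0]]' 30 | sed -n 2,4p; python3 -m pendant '[[0.7,0.003,0,-0.0006,0,0,0],[0.7,0.003,0,-0.0006,0,0,0]]' 30| sed -n 2,4p
```

```text
ee_pos: [0.4828, 0.28, 0.0434]
eef_rot: [0.051, 0.995, -0.005, 0.087]
ft_force: [0.8, 0.2, -1.8]
ee_pos: [0.4825, 0.2801, 0.0438]
eef_rot: [0.051, 0.995, -0.004, 0.087]
ft_force: [5.0, -0.2, -0.7]
```

```bash
python3 go.py .4845 .2799 .0355 -84.05 -6
```

```text
shift [-0.0017  0.      0.0283]
turn [0.0001 0.0337 0.0006] q7 0.5069094374685822
[0.4825 0.2801 0.0438] [ 5.011  -0.237  -0.6891] 0.018470715164728233
```

```bash
python3 -m pendant '[[0.7,-0.003,0,0.007,0,0.0085,0],[0.7,-0.0035,0,0.014,0,0.017,0],[0.7,-0.004,0,0.021,0,0.0255,0],[0.7,-0.004,0,0.0275,0,0.0337,0],[0.7,-0.004,0,0.0275,0,0.0337,0]]' 30; python3 go.py .4845 .2799 .0355 -84.05 -6
```

```text
time: 14.18
ee_pos: [0.4844, 0.2797, 0.035]
eef_rot: [0.051, 0.997, -0.003, 0.051]
ft_force: [4.3, -0.7, -1.3]
width: 0.0184
grip_force: 30.0
shift [-0.0006  0.0006 -0.0015]
turn [-0.0002 -0.0011  0.0005] q7 0.5801365612344095
[0.4844 0.2797 0.035 ] [ 4.2921 -0.6884 -1.2543] 0.01838877876648655
```

```bash
python3 -m pendant '[[0.5,-0.002,0,0,0,0,0],[0.3,-0.002,0,0,0,0,0],[0.1,-0.002,0,0,0,0,0],[0.1,-0.002,0,0,0,0,0],[0.1,-0.002,0,-0.1,0,0,0],[0.1,-0.002,0,-0.25,0,0,0],[0.1,-0.002,0,-0.25,0,0,0]]' 30; python3 go.py .5417 .2733 .075 5.95; python3 - <<'E'
from h import *
c=snap('wrist','w7');s=snap('scene','c7')
u,v=proj(s,[[.48,.25,.02]])[0].astype(int)
a=cv2.resize(c['pixels'],(560,420))[:300]; e=cv2.resize(s['pixels'][v-45:v+45,u-70:u+70],(467,300),interpolation=2)
cv2.imwrite('pics/m7.png',np.vstack([a,np.hstack([e,np.zeros((300,93,3),np.uint8)])])[:,:,::-1])
E
```

```text
time: 15.05
ee_pos: [0.4785, 0.2821, 0.1135]
eef_rot: [0.051, 0.997, -0.001, 0.054]
ft_force: [0.8, -0.0, 0.4]
width: 0.039
grip_force: 0.0
shift [-0.1974 -0.0082  0.1505]
turn [0.0416 0.0395 0.7501] q7 0.6410006402592958
[0.4785 0.2821 0.1135] [ 0.809  -0.0356  0.3741] 0.03900635140879845
```

View pics/m7.png

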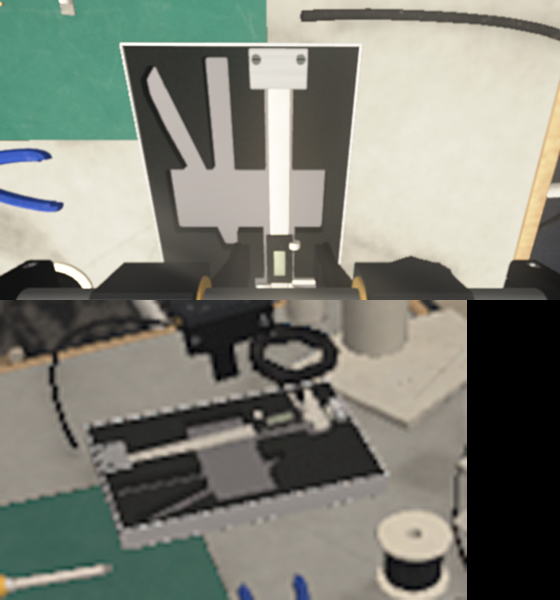

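The m7 view shows the beam's tail under the keeper plate at (278,90), lying straight in its channel with the head resting up on the catch. Next I'll close the fingers, turn 90° and press on the slide.

```bash
python3 -m pendant '[[1,0,0,0,0.005,0.005,0.08],[1,-0.05,0,0,0.01,0.01,0.17],[1,-0.1,0,0,0.015,0.015,0.25],[1,-0.15,-0.008,0,0.02,0.02,0.34],[1,-0.197,-0.008,0,0.025,0.025,0.43],[1,-0.197,-0.008,0.03,0.03,0.03,0.52],[1,-0.197,-0.008,0.07,0.035,0.035,0.6],[1,-0.197,-0.008,0.1,0.0416,0.04,0.69]]' 10; python3 go.py .5417 .2733 .06 5.95
```

```text
time: 16.15
ee_pos: [0.5376, 0.2713, 0.084]
eef_rot: [0.701, 0.713, -0.008, -0.0]
ft_force: [-0.5, 0.6, 0.2]
width: 0.0008
grip_force: 0.0
shift [0.0073 0.0146 0.0797]
turn [-0.005   0.0052  0.0578] q7 -0.6210406758457864
[0.5376 0.2713 0.084 ] [-0.5139  0.6156  0.2146] 0.00084616711417051
```

```bash
python3 -m pendant '[[1,0.0073,0.0146,0.04,-0.005,0.005,0.058],[1,0.0073,0.0146,0.08,-0.005,0.005,0.058],[1,0.0073,0.0146,0.08,-0.005,0.005,0.058]]' | sed -n 2,4p; python3 -m pendant '[[1,0,0,0.02,0,0,0],[1,0,0,0.04,0,0,0],[1,0,0,0.04,0,0,0]]'| sed -n 2,4p;  python3 -m pendant '[[1,0,0,0.01,0,0,0],[1,0,0,0.02,0,0,0],[1,0,0,0.02,0,0,0]]'| sed -n 2,4p
```

```text
ee_pos: [0.5413, 0.2734, 0.0603]
eef_rot: [0.74, 0.673, -0.0, 0.0]
ft_force: [-1.4, 0.1, -0.1]
ee_pos: [0.5423, 0.2738, 0.0497]
eef_rot: [0.741, 0.672, 0.001, 0.0]
ft_force: [-0.2, -0.1, 0.0]
ee_pos: [0.5425, 0.2739, 0.0439]
eef_rot: [0.741, 0.672, 0.001, 0.001]
ft_force: [0.6, -0.2, 0.6]
```

```bash
for i in 1 2 3; do :; done; python3 -m pendant '[[1,0,0,0.007,0,0,0],[1,0,0,0.013,0,0,0],[1,0,0,0.013,0,0,0]]'| sed -n 2,4p;python3 -m pendant '[[1,0,0,0.007,0,0,0],[1,0,0,0.013,0,0,0],[1,0,0,0.013,0,0,0]]'| sed -n 2,4p;python3 -m pendant '[[1,0,0,0.003,0,0,0],[1,0,0,0.007,0,0,0],[1,0,0,0.007,0,0,0]]'| sed -n 2,4p
```

```text
ee_pos: [0.5426, 0.274, 0.0402]
eef_rot: [0.741, 0.672, 0.001, 0.001]
ft_force: [0.5, 1.6, 0.1]
ee_pos: [0.5425, 0.2739, 0.0361]
eef_rot: [0.741, 0.672, 0.001, 0.001]
ft_force: [0.4, -0.2, 0.4]
ee_pos: [0.5426, 0.274, 0.0341]
eef_rot: [0.741, 0.672, 0.001, 0.001]
ft_force: [0.3, 0.1, -0.1]
```

```bash
python3 -m pendant '[[1,0,0,0.003,0,0,0],[1,0,0,0.006,0,0,0],[1,0,0,0.006,0,0,0]]'| sed -n 2,4p;python3 -m pendant '[[1,0,0,0.003,0,0,0],[1,0,0,0.006,0,0,0],[1,0,0,0.006,0,0,0]]'| sed -n 2,4p; python3 - <<'E'
from h import *
c=snap('wrist','w8');s=snap('scene','c8');d=snap('side','s8')
def cr(q,P,n,W,H):
    u,v=proj(q,[P])[0].astype(int); a=q['pixels'][max(v-int(n*H/W),0):v+int(n*H/W),max(u-n,0):u+n]; return cv2.resize(a,(W,H),interpolation=2)
P=[.52,.27,.02]
cv2.imwrite('pics/m8.png',np.vstack([np.hstack([cr(s,P,45,400,300),cr(d,P,45,400,300)]),np.hstack([cv2.resize(c['pixels'],(400,300)),np.zeros((300,400,3),np.uint8)])])[:,:,::-1])
E
```

```text
ee_pos: [0.5426, 0.274, 0.0324]
eef_rot: [0.741, 0.672, 0.001, 0.001]
ft_force: [0.0, -0.1, 1.2]
ee_pos: [0.5431, 0.2741, 0.0319]
eef_rot: [0.741, 0.671, 0.002, 0.001]
ft_force: [-3.8, -2.2, 11.3]
```

```bash
python3 -m pendant '[[1,0,0,-0.2,0,0,0],[1,0,0,-0.4,0,0,0],[1,-0.1,-0.1,-0.55,0,0,0],[0,-0.25,-0.2,-0.55,0,0,-0.05],[-0.1,-0.4,-0.2,-0.55,0,0,-0.05],[-0.1,-0.4,-0.2,-0.55,0,0,-0.05],[-0.1,-0.4,-0.2,-0.55,0,0,-0.05]]'; python3 - <<'E'
from h import *
c=snap('wrist','w9')
P=proj(c,[[.49,.25,.02]])[0].astype(int);print(P)
cv2.imwrite('pics/w9c.png',cv2.resize(c['pixels'][:260,max(P[0]-140,0):P[0]+200,::-1],None,fx=2.3,fy=2.3,interpolation=2))
E
```

```text
time: 20.18
ee_pos: [0.4708, 0.1609, 0.1955]
eef_rot: [0.705, 0.709, 0.002, 0.001]
ft_force: [0.3, -0.2, 1.4]
width: 0.0326
grip_force: 0.0
[299 108]
```

View pics/w9c.png

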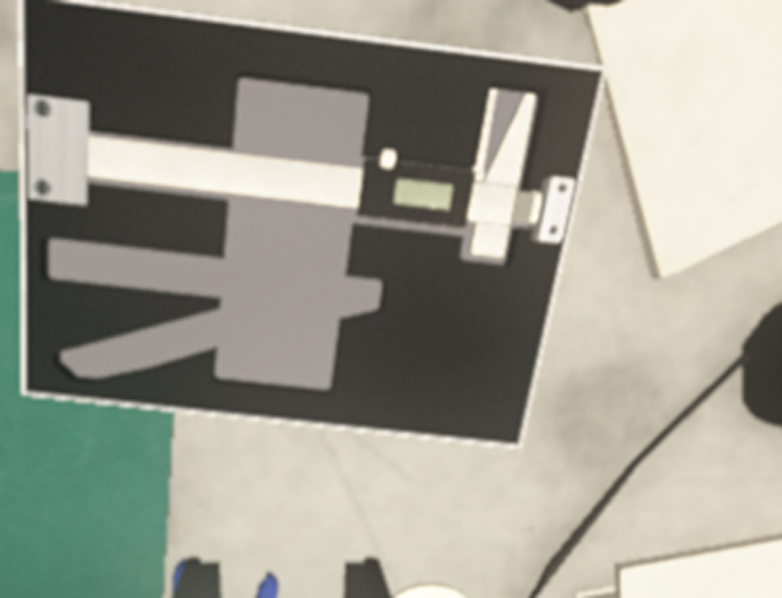

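The w9 crop shows the caliper flat in its pocket: tail under the keeper (88,160), head at (490,215), with the tan catch nose at (525,207) meeting the beam's end. I'll check the nose and head positions numerically.

```bash
python3 - <<'E'
from h import *
np.set_printoptions(precision=1,suppress=True)
o=np.array([.4772,.2529]);th=np.radians(-95.95);M=np.array([[np.cos(th),-np.sin(th)],[np.sin(th),np.cos(th)]])
def T(c,uv,z): return (plane(c,uv,z)[:,:2]-o)@M*1000
c4=dict(np.load("pics/w4.npz"));c9=dict(np.load("pics/w9.npz"))
for n,c in (("w4",c4),("w9",c9)):
    print(n,T(c,[ray and [280,200]],.02)[0]); cam=ray(c,[[280,200]])[0]; print("cam",(cam[:2]-o)@M*1000,cam[2])
    for x in (-.0255,-.028,-.0235):
        ys=np.arange(70,122,1.)/1000
        W=o+np.c_[np.full(len(ys),x),ys]@M.T
        uv=proj(c,np.c_[W,np.full(len(ys),.0165)]).astype(np.float32)
        v=cv2.remap(c["pixels"],uv[:,0].reshape(1,-1),uv[:,1].reshape(1,-1),1)[0]
        print(x,"y70..: ",[f"{a[0]}/{a[2]}" for a in v])
E
```

```text
w4 [139.6   5.6]
cam [22.6 -5.7] 0.4220008687258079
-0.0255 y70..:  ['162/149', '162/149', '162/149', '162/148', '161/149', '162/149', '163/150', '163/149', '162/150', '162/150', '162/150', '163/150', '163/151', '162/150', '162/150', '163/151', '164/151', '162/150', '163/150', '163/151', '163/151', '163/151', '162/150', '163/151', '165/151', '165/150', '171/151', '178/154', '182/157', '184/158', '183/157', '183/157', '191/164', '208/180', '235/210', '246/230', '246/229', '229/208', '197/173', '197/179', '224/213', '243/236', '248/242', '247/240', '246/238', '245/237', '245/237', '246/238', '247/240', '241/232', '217/206', '185/170']
-0.028 y70..:  ['162/149', '162/149', '163/149', '162/149', '161/148', '162/149', '163/150', '163/150', '163/149', '163/150', '163/150', '162/150', '163/151', '163/151', '162/150', '162/150', '162/150', '163/152', '163/151', '163/151', '163/151', '163/151', '164/152', '163/150', '161/148', '162/147', '166/147', '177/153', '182/156', '184/158', '184/158', '183/157', '187/161', '208/179', '231/206', '245/230', '246/230', '225/200', '201/177', '195/178', '23
[... 1802 characters left out ...]
, '234/222', '248/240', '248/241', '246/239', '245/237', '244/236', '245/237', '245/237', '245/237', '238/228', '199/181']
-0.0235 y70..:  ['78/66', '78/66', '77/66', '76/64', '80/67', '114/94', '184/155', '242/214', '251/237', '250/237', '249/235', '249/235', '249/234', '249/235', '249/236', '249/236', '250/237', '250/237', '250/237', '250/237', '250/237', '250/237', '250/236', '250/236', '249/235', '240/219', '215/185', '190/162', '186/158', '186/159', '185/159', '186/159', '186/159', '188/160', '214/184', '240/219', '251/238', '247/228', '204/181', '170/151', '195/179', '235/222', '248/241', '248/242', '247/240', '245/237', '245/236', '245/237', '245/237', '246/238', '238/228', '197/179']
```

```bash
python3 -m pendant '[[-0.3,-0.2,-0.03,0,0,0,0],[-0.3,-0.4,-0.06,0,0,0,0],[-0.3,-0.55,-0.1,0.05,0,0,0],[-0.3,-0.67,-0.1,0.08,0,0,0],[-0.3,-0.67,-0.1,0.08,0,0,0],[-0.3,-0.67,-0.1,0.08,0,0,0]]'; python3 - <<'E'
from h import *
np.set_printoptions(precision=4,suppress=True)
c=snap('wrist','w10');im=c['pixels'];hsv=cv2.cvtColor(im,cv2.COLOR_RGB2HSV)
b=cv2.inRange(hsv,(100,120,50),(130,255,255)); b[270:]=0
k,lab,st,ce=cv2.connectedComponentsWithStats(b)
for i in range(1,k):
    if st[i,4]>150: print(st[i],ce[i])
pts=np.argwhere(b>0)[:,::-1]
cn=[q for q in cv2.findContours(b,0,2)[0] if cv2.contourArea(q)>150]
for q in cn:
    a=cv2.approxPolyDP(q,2.5,True).reshape(-1,2); print("poly px",a.tolist()); print(plane(c,a,.010)[:,:2])
g=im.astype(int).mean(2)
for v in range(90,250,8): print(v,g[v,235:300:2].astype(int).tolist())
E
```

```text
time: 20.98
ee_pos: [0.4426, -0.0394, 0.1711]
eef_rot: [0.704, 0.71, 0.002, 0.0]
ft_force: [0.0, -0.4, 0.1]
width: 0.0562
grip_force: 0.0
[251  65  13 102 854] [257.2073 114.1593]
[269  75  40  95 802] [289.3791 122.0436]
poly px [[306, 75], [300, 82], [269, 161], [273, 169], [305, 96]]
[[ 0.4665  0.08  ]
 [ 0.4609  0.0737]
 [ 0.4304 -0.003 ]
 [ 0.4346 -0.0114]
 [ 0.4662  0.0611]]
poly px [[256, 65], [252, 73], [251, 99], [258, 166], [263, 161], [263, 130], [259, 95], [261, 75], [259, 65]]
[[ 0.4185  0.0883]
 [ 0.4145  0.0813]
 [ 0.413   0.0579]
 [ 0.4188 -0.0083]
 [ 0.4241 -0.003 ]
 [ 0.4245  0.0284]
 [ 0.421   0.0616]
 [ 0.4232  0.0796]
 [ 0.4214  0.0883]]
90 [104, 104, 103, 103, 104, 151, 192, 169, 99, 103, 109, 113, 100, 142, 194, 194, 194, 193, 191, 192, 193, 194, 194, 195, 195, 196, 195, 195, 196, 197, 185, 105, 104]
98 [102, 103, 104, 103, 115, 183, 194, 173, 100, 104, 109, 113, 105, 130, 191, 194, 193, 194, 194, 193, 193, 193, 195, 193, 194, 195, 194, 195, 196, 170, 93, 107, 110]
106 [103, 104, 103, 103, 132, 190, 195, 189, 115, 103, 107, 111, 104, 116, 187, 190, 190, 191, 19
[... 2251 characters left out ...]
, 162, 153, 155, 174]
218 [112, 163, 162, 165, 171, 174, 179, 182, 183, 185, 185, 186, 188, 190, 191, 193, 191, 191, 191, 189, 187, 187, 184, 180, 178, 180, 180, 178, 172, 165, 167, 168, 168]
226 [102, 143, 141, 152, 173, 177, 179, 181, 180, 180, 181, 180, 182, 185, 188, 191, 196, 197, 194, 193, 193, 193, 191, 188, 185, 185, 185, 185, 182, 182, 181, 178, 174]
234 [179, 225, 230, 231, 234, 237, 236, 188, 148, 119, 168, 173, 176, 179, 182, 186, 187, 189, 190, 192, 193, 192, 192, 190, 190, 191, 187, 186, 184, 180, 175, 173, 142]
242 [186, 219, 227, 229, 232, 235, 235, 194, 177, 174, 176, 178, 179, 182, 185, 187, 189, 191, 192, 193, 191, 191, 190, 190, 192, 191, 189, 185, 184, 180, 175, 149, 91]
```

```bash
python3 - <<'E'
from h import *
from tray import rigid
np.set_printoptions(precision=4,suppress=True)
c=dict(np.load("pics/w10.npz"))
im=c['pixels'];
for v in range(206,218,2): print(v,im[v,246:272].mean(1).astype(int).tolist())
b=cv2.inRange(cv2.cvtColor(im,cv2.COLOR_RGB2HSV),(100,120,50),(130,255,255));b[270:]=0
m=[]
for v in range(96,162,4):
    u=np.where(b[v,266:320])[0]+266; m.append([u.mean(),v])
Q=plane(c,m,.010)[:,:2]; k=np.polyfit(Q[:,1],Q[:,0],1); print("straight-handle slope deg",np.degrees(np.arctan(k[0])),"resid",(Q[:,0]-np.polyval(k,Q[:,1]))*1000)
tip=plane(c,[[256,214]],.006)[0,:2];end=plane(c,[[304,76]],.011)[0,:2]
print("tip",tip,"end",end,"len",np.linalg.norm(tip-end),"deg",np.degrees(np.arctan2(*(end-tip))))
sl=plane(c,[[257,66]],.011)[0,:2]
L=np.array([[-23,76],[-22.5,-76],[26,-68]])/1000
th,o,M=rigid(L,np.array([tip,end,sl])); print("fit",np.degrees(th),o,(np.array([tip,end,sl])-o)@M*1000)
G=o+M@[-.0165,.035];print("grasp",G,"xaxis",M[:,0],"yaxis",M[:,1])
J=plane(c,[[253,186],[269,186],[253,178],[273,178],[253,194],[267,194],[253,202],[265,202]],.010)[:,:2];print((J-o)@M*1000)
E
```

```text
206 [175, 176, 174, 172, 173, 173, 170, 161, 151, 157, 163, 159, 153, 155, 162, 177, 181, 172, 170, 178, 188, 188, 190, 191, 191, 190]
208 [175, 174, 172, 171, 170, 170, 166, 157, 152, 161, 163, 156, 148, 152, 168, 178, 176, 173, 178, 185, 186, 189, 190, 190, 190, 191]
210 [173, 171, 170, 168, 167, 166, 163, 154, 149, 162, 165, 159, 155, 161, 171, 172, 169, 172, 181, 187, 188, 189, 188, 189, 189, 190]
212 [172, 171, 171, 169, 169, 169, 167, 161, 160, 170, 169, 160, 156, 164, 173, 174, 175, 182, 186, 188, 189, 189, 190, 189, 191, 189]
214 [175, 174, 174, 174, 174, 175, 174, 174, 173, 174, 174, 169, 164, 168, 176, 183, 186, 188, 189, 189, 189, 189, 189, 188, 188, 189]
216 [177, 178, 179, 178, 180, 180, 180, 180, 181, 181, 182, 183, 183, 185, 188, 188, 190, 190, 191, 190, 189, 189, 189, 189, 189, 189]
straight-handle slope deg 23.528122652972836 resid [-0.522  -0.2889  0.4401  0.183   0.422   0.6629  0.4039  0.1429 -0.1201
 -0.3851 -0.6522 -0.9214 -0.1642 -0.4334  0.3322  0.063   0.8372]
tip [ 0.4154 -0.0633] end [0.4645 0.079 ] len 0.15050007560199144 deg 19.067239084665474
fit 160.18231579622164 [0.4193 0.0152] [[-22.871   75.1882]
 [-20.8999 -75.2989]
 [ 24.2709 -67.8893]]
grasp [ 0.423  -0.0233] xaxis [-0.9408  0.339 ] yaxis [-0.339  -0.9408]
[[ -9.4292  44.6858]
 [-25.6087  38.7273]
 [ -6.6355  36.3732]
 [-26.6891  28.9854]
 [-12.2713  53.1417]
 [-26.5505  47.8851]
 [-15.1632  61.7444]
 [-27.5087  57.2015]]
```

```bash
python3 go.py .423 -.0233 .0157 19.8
```

```text
shift [ 0.0529 -0.0664  0.5182]
turn [ 0.0013 -0.0009  0.1693] q7 -0.003370647332826563
[ 0.4426 -0.0392  0.1712] [ 0.4542 -0.4369  0.7931] 0.05675088895832492
```

```bash
python3 -m pendant '[[0,0.053,-0.0664,0.1,0.001,-0.001,0.08],[0,0.053,-0.0664,0.25,0.001,-0.001,0.169],[0,0.053,-0.0664,0.38,0.001,-0.001,0.169],[0,0.053,-0.0664,0.47,0.001,-0.001,0.169],[0,0.053,-0.0664,0.518,0.001,-0.001,0.169],[0,0.053,-0.0664,0.518,0.001,-0.001,0.169]]' 40 && python3 -m pendant '[[0.2,0,0,0,0,0,0],[0.4,0,0,0,0,0,0],[0.7,0,0,0,0,0,0],[0.7,0,0,0,0,0,0],[0.7,0,0,0,0,0,0]]' 40; python3 go.py .423 -.0233 .0155 19.8
```

```text
time: 21.78
ee_pos: [0.4228, -0.0239, 0.0156]
eef_rot: [0.818, 0.575, -0.0, 0.0]
ft_force: [-1.1, 0.2, 0.0]
width: 0.0439
grip_force: 0.0
time: 22.4
ee_pos: [0.4228, -0.0249, 0.0158]
eef_rot: [0.819, 0.574, 0.0, 0.001]
ft_force: [-0.3, 0.8, 2.2]
width: 0.0222
grip_force: 38.8
shift [ 0.0052 -0.001   0.0011]
turn [ 0.0005  0.0001 -0.0009] q7 -0.41159637991021675
[ 0.4228 -0.0249  0.0158] [-0.2887  0.8466  2.1984] 0.02219772705329318
```

```bash
python3 -m pendant '[[0.7,0,0,-0.12,0,0,0],[0.7,0,0,-0.28,0,0,0],[0.7,0.05,0,-0.4,0,0,-0.08],[0.7,0.2,-0.02,-0.4,0,0,-0.17],[0.7,0.35,-0.05,-0.4,0,0,-0.25],[0.7,0.5,-0.08,-0.4,0,0,-0.34],[0.7,0.65,-0.1,-0.4,0,0,-0.42],[0.7,0.8,-0.12,-0.4,0,0,-0.5]]' 40; python3 go.py .4755 .2289 .07 -84.05
```

```text
time: 23.4
ee_pos: [0.4703, 0.2143, 0.1352]
eef_rot: [0.419, 0.908, -0.0, 0.0]
ft_force: [0.2, -0.4, -0.7]
width: 0.022
grip_force: 38.8
shift [0.026  0.0449 0.2173]
turn [-0.0003  0.0003 -0.3638] q7 0.13393121186038917
[0.4703 0.2143 0.1352] [ 0.1879 -0.3713 -0.7418] 0.022047244709184385
```

```bash
python3 -m pendant '[[0.7,0.01,0.01,0,0,0,-0.08],[0.7,0.015,0.02,0,0,0,-0.16],[0.7,0.02,0.03,0,0,0,-0.24],[0.7,0.026,0.045,0.05,0,0,-0.32],[0.7,0.026,0.045,0.12,0,0,-0.364],[0.7,0.026,0.045,0.19,0,0,-0.364],[0.7,0.026,0.045,0.217,0,0,-0.364],[0.7,0.026,0.045,0.217,0,0,-0.364]]' 40; python3 - <<'E'
from h import *
np.set_printoptions(precision=1,suppress=True)
o=np.array([.4772,.2529]);th=np.radians(-95.95);M=np.array([[np.cos(th),-np.sin(th)],[np.sin(th),np.cos(th)]])
c=snap('wrist','w11');im=c['pixels'];hsv=cv2.cvtColor(im,cv2.COLOR_RGB2HSV)
from bench import r
e=r.read_state()['ee_pos'];print("tcp tray",(e[:2]-o)@M*1000,e[2]);z=e[2]-.0158
b=cv2.inRange(hsv,(100,120,40),(130,255,255));b[290:]=0;b[:,:150]=0;b[:,420:]=0
T=lambda uv,zz:(plane(c,uv,zz)[:,:2]-o)@M*1000
for q in cv2.findContours(b,0,2)[0]:
    if cv2.contourArea(q)>100:
        a=cv2.approxPolyDP(q,2.5,True).reshape(-1,2);print(a.tolist());print(T(a,z+.011))
k=proj(c,[np.r_[o+M@[.042,-.08],.008]])[0];print(k)
g=im.mean(2)
for v in (60,80,100,120,140,160,180,200): print(v,''.join('B' if b[v,u] else ('#' if g[v,u]<110 else ('+' if g[v,u]<215 else '.')) for u in range(170,400,2)))
E
```

```text
time: 24.4
ee_pos: [0.4754, 0.2276, 0.0701]
eef_rot: [0.054, 0.999, -0.0, -0.0]
ft_force: [0.1, -0.8, -1.4]
width: 0.0223
grip_force: 38.8
tcp tray [25.1  1.2] 0.07073431824432112
[[199, 59], [192, 67], [198, 109], [263, 244], [271, 231], [266, 210], [228, 130], [215, 95], [213, 78]]
[[  63.9 -107.5]
 [  67.5 -104.1]
 [  66.5  -85.4]
 [  36.4  -12.9]
 [  31.7  -20.8]
 [  34.2  -33.1]
 [  52.4  -75.4]
 [  57.6  -91.8]
 [  58.   -99.3]]
[[288, 43], [288, 57], [284, 65], [286, 128], [278, 188], [279, 227], [293, 239], [306, 124], [307, 76], [301, 50]]
[[  22.4 -113.9]
 [  22.4 -108.1]
 [  24.2 -104.7]
 [  23.3  -76.2]
 [  27.6  -45.4]
 [  27.2  -23.2]
 [  19.4  -15.9]
 [  13.4  -78.1]
 [  13.3  -99.9]
 [  16.4 -111. ]]
[257.6 118.5]
60 +++++++++.+###BBB#########################################BBBBBBBBBB##############..+++++....................++++++
80 ++++++++++.BBBBBBBBBBB+++++++#########################++++BBBBBBBBBBB############+.................................
100 +++++++++++.+BBBBBBBBBBB#++++++++#####################++++BBBBBBBBBBB###################+.............+############
120 ++++++++++++.+###BBBBBBBBBBB+++++++++#################++++BBBBBBBBBBB##################++.............+############
140 +++++++++++++.+######BBBBBBBBBBB#+++++++++############++++BBBBBBBBBB###################+.............+#############
160 ...............+##########BBBBBBBBBBB#++++++++#########+BBBBBBBBBB++##################++............+##############
180 ................+##############BBBBBBBBBBB#+++++++#####BBBBBBBBBB+++##################+............+###############
200 .................############++++++++BBBBBBBBBB++++++++BBBBBBBBB++++++++++++++++++++++.............++++++++++++++++
```

```bash
python3 - <<'E'
from h import *
np.set_printoptions(precision=1,suppress=True)
o=np.array([.4772,.2529]);th=np.radians(-95.95);M=np.array([[np.cos(th),-np.sin(th)],[np.sin(th),np.cos(th)]])
T=lambda c,uv,zz:(plane(c,uv,zz)[:,:2]-o)@M*1000
def ed(p,i0,thr=110):
    m=p>thr; return [i0+i+(thr-p[i])/(p[i+1]-p[i]) for i in np.where(np.diff(m.astype(int)))[0]]
c=dict(np.load("pics/w4.npz"));g=c['pixels'].astype(float).mean(2)
print("w4 cutter pocket (x at z8, x at z20, y at z8)")
for u in (215,225,240,255):
    for q in ed(g[85:160,u],85): a=T(c,[[u,q]],.008)[0];b=T(c,[[u,q]],.02)[0];print(u,round(q,1),a,b[0].round(1))
for v in (98,103): # ends along u
    for q in ed(g[v,190:330],190): print("row",v,round(q,1),T(c,[[q,v]],.008)[0],T(c,[[q,v]],.02)[0])
c=dict(np.load("pics/w11.npz"));g=c['pixels'].astype(float).mean(2)
cam=ray(c,[[280,200]])[0];print("w11 cam",(cam[:2]-o)@M*1000)
for v in (70,80,100,120,140,160,170,180):
    for q in ed(g[v,200:330],200): a=T(c,[[q,v]],.008)[0];print(v,round(q,1),a,T(c,[[q,v]],.02)[0,0].round(1))
E
```

```text
w4 cutter pocket (x at z8, x at z20, y at z8)
215 95.4 [ 10.1 -94.6] 10.5
215 109.9 [ 28.3 -93.9] 28.1
215 131.5 [ 56.2 -92.7] 55.2
215 144.2 [ 73.3 -92. ] 71.8
215 150.7 [ 82.2 -91.7] 80.5
225 96.7 [ 10.3 -81.5] 10.7
225 111.1 [ 28.3 -80.5] 28.2
225 128.6 [ 50.9 -79.4] 50.0
225 142.6 [ 69.5 -78.4] 68.1
225 151.8 [ 82.1 -77.8] 80.4
240 98.4 [ 10.2 -61.7] 10.5
240 112.8 [ 28.2 -60.5] 28.1
240 124.6 [ 43.4 -59.5] 42.8
240 139.1 [ 62.6 -58.2] 61.5
240 153.2 [ 81.8 -56.9] 80.0
255 100.1 [ 10.2 -41.9] 10.5
255 114.5 [ 28.2 -40.4] 28.0
255 120.3 [ 35.6 -39.8] 35.2
255 134.6 [ 54.3 -38.2] 53.4
255 154.8 [ 81.6 -35.9] 79.9
row 98 193.4 [  16.6 -122.7] [  16.7 -119.4]
row 98 200.0 [  15.6 -114.1] [  15.8 -111. ]
row 98 237.4 [ 10.1 -65.2] [ 10.5 -63.5]
row 98 262.6 [  6.4 -32.1] [  6.9 -31.4]
row 98 306.6 [ 0.  25.6] [ 0.7 24.7]
row 103 193.3 [  22.8 -122.8] [  22.8 -119.4]
row 103 200.0 [  21.8 -114. ] [  21.9 -110.9]
row 103 306.1 [ 6.2 25.8] [ 6.7 24.9]
w11 cam [ 25.2 -83. ]
70 200.7 [  78.1 -110.3] 75.1
70 277.5 [  28.1 -110.1] 28.0
70 304.1 [  10.8 -110. ] 11.6
80 208.4 [  73.7 -104.3] 7
[... 699 characters left out ...]
53.9
160 244.0 [ 52.5 -51.8] 51.0
160 260.3 [ 40.9 -51.7] 40.0
160 278.1 [ 28.2 -51.6] 28.0
160 299.7 [ 12.8 -51.6] 13.5
160 301.4 [ 11.6 -51.5] 12.4
160 304.7 [  9.3 -51.5] 10.2
170 201.3 [ 83.6 -44.7] 80.3
170 226.6 [ 65.4 -44.6] 63.1
170 245.1 [ 52.  -44.6] 50.5
170 249.5 [ 48.9 -44.5] 47.6
170 264.5 [ 38.1 -44.5] 37.3
170 278.4 [ 28.1 -44.4] 27.9
170 298.3 [ 13.8 -44.4] 14.4
170 300.1 [ 12.5 -44.4] 13.2
170 304.5 [  9.3 -44.4] 10.2
180 202.2 [ 83.6 -37.4] 80.3
180 232.2 [ 61.8 -37.3] 59.7
180 250.3 [ 48.6 -37.2] 47.3
180 254.2 [ 45.7 -37.2] 44.6
180 268.6 [ 35.3 -37.1] 34.7
180 279.1 [ 27.6 -37.1] 27.5
180 297.2 [ 14.4 -37. ] 15.0
180 298.9 [ 13.2 -37. ] 13.9
180 304.2 [  9.3 -37. ] 10.2
```

```bash
python3 go.py .4767 .2286 .041 -84.05
```

```text
shift [-0.0026  0.003   0.0991]
turn [-0.0002  0.0004 -0.0024] q7 0.8203036162052444
[0.4758 0.2278 0.0707] [-0.7855 -0.0458 -1.6151] 0.022580934599676587
```

```bash
python3 -m pendant '[[0.7,-0.0026,0.003,0.05,0,0,-0.0024],[0.7,-0.0026,0.003,0.09,0,0,-0.0024],[0.7,-0.0026,0.003,0.099,0,0,-0.0024],[0.7,-0.0026,0.003,0.099,0,0,-0.0024]]' 40; cat > m12.py <<'E'
import sys
from h import *
np.set_printoptions(precision=1,suppress=True)
o=np.array([.4772,.2529]);th=np.radians(-95.95);M=np.array([[np.cos(th),-np.sin(th)],[np.sin(th),np.cos(th)]])
c=snap('wrist',sys.argv[1]);im=c['pixels'];hsv=cv2.cvtColor(im,cv2.COLOR_RGB2HSV)
from bench import r
s=r.read_state();e=s['ee_pos'];print("tcp tray",(e[:2]-o)@M*1000,e[2],s['ft_force']);z=e[2]-.0158
T=lambda uv,zz:(plane(c,uv,zz)[:,:2]-o)@M*1000
cam=ray(c,[[280,200]])[0];print("cam",(cam[:2]-o)@M*1000,cam[2])
b=cv2.inRange(hsv,(100,120,40),(130,255,255));b[290:]=0;b[:,:130]=0;b[:,420:]=0
for q in cv2.findContours(b,0,2)[0]:
    if cv2.contourArea(q)>100:
        a=cv2.approxPolyDP(q,2.5,True).reshape(-1,2);print(a.tolist());print(T(a,z+.011).tolist().__str__() if 0 else T(a,z+.011))
g=im.mean(2)
for v in range(20,200,12): print(v,''.join('B' if b[v,u] else ('#' if g[v,u]<110 else ('+' if g[v,u]<215 else '.')) for u in range(150,340,1)))
E
python3 m12.py w12
```

```text
time: 24.95
ee_pos: [0.4764, 0.2285, 0.0404]
eef_rot: [0.052, 0.999, -0.0, 0.0]
ft_force: [-0.6, 0.3, -2.1]
width: 0.0223
grip_force: 38.8
tcp tray [24.2  1.9] 0.04078126968297936 [-1.4  0.2 -0.9]
cam [ 24.7 -82.1] 0.18841059239638924
[[199, 59], [190, 70], [197, 108], [263, 244], [272, 229], [225, 122], [212, 79], [207, 76], [205, 64]]
[[  63.5 -106.4]
 [  68.2 -101.7]
 [  66.4  -84.7]
 [  35.4  -11.8]
 [  30.2  -21. ]
 [  53.   -78.2]
 [  58.1  -97.8]
 [  60.4  -99.1]
 [  60.9 -104.3]]
[[287, 43], [289, 58], [284, 65], [286, 127], [280, 173], [279, 227], [293, 239], [307, 93], [301, 49]]
[[  22.4 -113. ]
 [  21.4 -106.8]
 [  23.8 -103.9]
 [  22.7  -75.8]
 [  25.7  -52.5]
 [  26.3  -22.2]
 [  18.5  -14.9]
 [  12.6  -91.6]
 [  15.9 -110.6]]
20 ++++++++++++++++++++++++++++++++++++++++++++++++++++++++++++++++++++++++++++++++++++++++++++++++++++++++++++++++++++++++++++++++++++++++++++++++++++++++++++++++++++++++++++++++++++++++++++++
32 +++++++++++++++++.......................................................................................................................................
[... 1868 characters left out ...]
BBBBBBBBBBBBBBB#+++++++++###########################++++++BBBBBBBBBBBBBBBBBBBB+++++################################
164 ..................................+######################################BBBBBBBBBBBBBBBBBBBBBBB#++++++++######################++++BBBBBBBBBBBBBBBBBBBB++++++#################################
176 ...................................+###########################################BBBBBBBBBBBBBBBBBBBBBBBB+++++++#################+++BBBBBBBBBBBBBBBBBBB#+++++++#################################
188 ....................................++################################################BBBBBBBBBBBBBBBBBBBBBB#++++++############+++BBBBBBBBBBBBBBBBBB#++++++++#################################
```

```bash
python3 - <<'E'
from h import *
np.set_printoptions(precision=1,suppress=True)
o=np.array([.4772,.2529]);th=np.radians(-95.95);M=np.array([[np.cos(th),-np.sin(th)],[np.sin(th),np.cos(th)]])
c=dict(np.load("pics/w12.npz"));im=c['pixels'];g=im.mean(2)
T=lambda uv,zz:(plane(c,uv,zz)[:,:2]-o)@M*1000
hsv=cv2.cvtColor(im,cv2.COLOR_RGB2HSV);b=cv2.inRange(hsv,(100,120,40),(130,255,255))
for v in range(38,66,2): print(v,''.join('B' if b[v,u] else ('#' if g[v,u]<110 else '+') for u in range(270,315)), ''.join('B' if b[v,u] else ('#' if g[v,u]<110 else '+') for u in range(185,230)))
# project nominal handle-end features if tray frame exact
for n,p,z in [("straight pocket end mid",[.0195,-.1135],.008),("seated handle end",[.020,-.112],.008),("held handle end bottom",[.0185,-.1117],.025),("held handle end top",[.0185,-.1117],.037)]:
    print(n,proj(c,[np.r_[o+M@p,z]])[0])
print(T([[280,50]],.008),T([[280,50]],.02))
# floor edges of slanted pocket at rows
for v in (92,116,140,164): print(v,T([[150+[75,85,95,105][(v-92)//24],v]],.02))
E
```

```text
38 ############################################# #############################################
40 ############################################# #############################################
42 ############################################# #############################################
44 #################BBBBBBBBB################### #############################################
46 #################BBBBBBBBBBB################# #############################################
48 #################BBBBBBBBBBBBBB############## #############################################
50 #################BBBBBBBBBBBBBBB############# #############################################
52 #########+++++++++BBBBBBBBBBBBBB#++++######## #############################################
54 #######++++++++++++BBBBBBBBBBBBBB++++++###### #############################################
56 #######++++++++++++BBBBBBBBBBBBBBB++++++##### #############################################
58 ######+++++++++++++BBBBBBBBBBBBBBB#+++++##### #############################################
60 ######++++++++++++BBBBBBBBBBBBBBBBB+++++##### #############BBBBB###########################
62 ######++++++++++BBBBBBBBBBBBBBBBBBB#++++##### #########BBBBBBBBBBB#########################
64 ######+++++++++BBBBBBBBBBBBBBBBBBBB#++++##### ########BBBBBBBBBBBBB##++++++################
straight pocket end mid [291.5  53.7]
seated handle end [290.5  56.7]
held handle end bottom [294.5  51.1]
held handle end top [295.5  45.8]
[[  25.8 -115.3]] [[  25.7 -113.1]]
92 [[ 55.1 -93.1]]
116 [[ 50.4 -80.9]]
140 [[ 45.4 -68.1]]
164 [[ 40.2 -54.6]]
```

```bash
python3 -m pendant '[[0.7,-0.0007,0.0023,0,0,0,0],[0.7,-0.0007,0.0023,0.008,0,0,0],[0.7,-0.0007,0.0023,0.016,0,0,0],[0.7,-0.0007,0.0023,0.016,0,0,0]]' 40|sed -n 2,4p; python3 -m pendant '[[0.7,0,0,0.005,0,0,0],[0.7,0,0,0.01,0,0,0],[0.7,0,0,0.01,0,0,0]]' 40|sed -n 2,4p;python3 m12.py w13|head -2
```

```text
ee_pos: [0.4767, 0.2291, 0.0356]
eef_rot: [0.052, 0.999, -0.0, 0.0]
ft_force: [0.3, 0.8, -1.1]
ee_pos: [0.4767, 0.2291, 0.0327]
eef_rot: [0.052, 0.999, -0.0, 0.0]
ft_force: [-0.5, -0.9, -0.7]
tcp tray [23.7  2.1] 0.032843289401923194 [ 0.1 -0.4 -1.3]
cam [ 24.  -81.9] 0.18069631420724977
```

```bash
python3 -m pendant '[[0.7,0,0,0.005,0,0,0],[0.7,0,0,0.01,0,0,0],[0.7,0,0,0.01,0,0,0]]' 40|sed -n 2,4p; python3 -m pendant '[[0.7,0,0,0.005,0,0,0],[0.7,0,0,0.01,0,0,0],[0.7,0,0,0.01,0,0,0]]' 40|sed -n 2,4p;python3 -m pendant '[[0.7,0,0,0.004,0,0,0],[0.7,0,0,0.007,0,0,0],[0.7,0,0,0.007,0,0,0]]' 40|sed -n 2,4p;python3 m12.py w14|tail -15
```

```text
ee_pos: [0.4768, 0.2291, 0.0297]
eef_rot: [0.052, 0.999, -0.0, 0.0]
ft_force: [-0.6, 0.3, -1.5]
ee_pos: [0.4768, 0.2291, 0.0267]
eef_rot: [0.052, 0.999, -0.0, 0.0]
ft_force: [0.1, 0.1, 0.1]
ee_pos: [0.4768, 0.2292, 0.0248]
eef_rot: [0.052, 0.999, -0.0, 0.0]
ft_force: [0.3, 0.2, -1.2]
20 ++............................................................................................................................................................................................
32 +++....++#####################################################################################################################################################################################
44 +++++...++###############################################################################################################################BBBBBBBBBB###########################################
56 ++++++....+##################################################################################################################++++++++++++++BBBBBBBBBBBBBBB#++++++#############################
68 ++++++++...++#######################
[... 1402 characters left out ...]
BBBBBBBBBBBBBBB++++###############################++++++++BBBBBBBBBBBBBBBBBBBB#+++++###############################
164 +++++++++++++++++++...++###########################################+++++++BBBBBBBBBBBBBBBBBBBBBB#++##########################++++++BBBBBBBBBBBBBBBBBBBB#++++++################################
176 .......................++################################################++++++++BBBBBBBBBBBBBBBBBBBBBB######################+++++BBBBBBBBBBBBBBBBBBB#++++++++################################
188 .........................+####################################################+++++++++BBBBBBBBBBBBBBBBBBBBB#################+++++BBBBBBBBBBBBBBBBBB#+++++++++################################
```

```bash
python3 -m pendant '[[0.7,0,0,0.003,0,0,0],[0.7,0,0,0.003,0,0,0]]' 40|sed -n 2,4p; python3 -m pendant '[[0.45,0,0,0,0,0,0],[0.35,0,0,0,0,0,0],[0.25,0,0,0,0,0,0],[0.25,0,0,0,0,0,0],[0.25,0,0,-0.05,0,0,0],[0.25,0,0,-0.15,0,0,0],[0.25,0,0,-0.3,0,0,0],[0.25,0,0,-0.3,0,0,0]]' 40; python3 m12.py w15; python3 go.py .47 .15 .25 0
```

```text
ee_pos: [0.4769, 0.2292, 0.024]
eef_rot: [0.052, 0.999, -0.0, 0.0]
ft_force: [-1.1, 0.4, 0.0]
time: 28.35
ee_pos: [0.4789, 0.2305, 0.1184]
eef_rot: [0.052, 0.999, 0.001, 0.003]
ft_force: [0.2, 0.4, -0.7]
width: 0.0323
grip_force: 0.0
tcp tray [22.9  3.1] 0.11627390012756605 [ 0.8  0.  -0.4]
cam [ 23.  -80.9] 0.26578329381461185
[[223, 78], [222, 93], [228, 112], [268, 195], [273, 186], [267, 168], [242, 117], [234, 90], [228, 79]]
[[ 50.9 -96.1]
 [ 51.8 -89.4]
 [ 49.3 -80.6]
 [ 30.  -37.7]
 [ 27.3 -42.7]
 [ 30.3 -52.5]
 [ 42.5 -78.2]
 [ 45.8 -90.8]
 [ 48.5 -95.7]]
[[282, 66], [279, 186], [287, 191], [293, 86], [289, 71]]
[[  22.4 -101.4]
 [  24.   -42.7]
 [  19.7  -39.9]
 [  17.1  -92.6]
 [  19.1  -99.2]]
20 ++++++++++++++++++++++++++++++++++++++++++++++++++++++++++++++++++++++++++++++++++++++++++++++++++++++++++++++++++++++++++++++++++++++++++++++++++++++++++++++++++++++++++++++++++++++++......
32 ++++++++++++++++++++++++++++++++++++++++++++++++++++++++++++++++++++++++++++++++++++++++++++++++++++++++++++++++++++++++++++++++++++++++++++++++++++++++++++++++++++++++++++++++++++++++....
[... 1983 characters left out ...]
...............................+#################################+++++++BBBBBBBBBBBBB#########+++BBBBBBBBBBBB+++++++#############################+++...........
176 ...............................................................+##################++++++++++++++++++++++++++BBBBBBBBBBBB#+++++++BBBBBBBBBBB#++++++++++++++++++++++++++++++++++++++............
188 ................................................................+##################++++++++++++++++++++++++++++++BBBBBBBBB+++......++BBBBBB+++++++++++++++++++++++++++++++++++++++............
shift [-0.0032 -0.2666 -0.4461]
turn [0.002  0.0012 0.7004] q7 0.8443109948122113
[0.4779 0.2298 0.1163] [ 0.7676  0.0304 -0.3896] 0.03282951445647021
```

```bash
python3 -m pendant '[[0.25,0,-0.05,-0.1,0,0,0.08],[0.25,0,-0.1,-0.2,0,0,0.17],[0.25,0,-0.15,-0.3,0,0,0.25],[0.25,0,-0.2,-0.45,0,0,0.34],[0,0,-0.27,-0.45,0,0,0.43],[0,0,-0.27,-0.45,0,0,0.52],[0,0,-0.27,-0.45,0,0,0.6],[0,0,-0.27,-0.45,0,0,0.69]]'; python3 - <<'E'
from h import *
np.set_printoptions(precision=1,suppress=True)
o=np.array([.4772,.2529]);th=np.radians(-95.95);M=np.array([[np.cos(th),-np.sin(th)],[np.sin(th),np.cos(th)]])
c=snap('wrist','w16');s=snap('scene','c16');s0=dict(np.load('pics/scene0.npz'))
# top-down rectified views at foam height, before / after, ascii 3 mm grid along tray y (cols) by x (rows)
def rect(c):
    X,Y=np.meshgrid(np.arange(-84,85,4)/1000,np.arange(-124,125,2)/1000,indexing='ij')
    W=np.c_[X.ravel(),Y.ravel()]@M.T+o
    uv=proj(c,np.c_[W,np.full(len(W),.016)]).astype(np.float32).reshape(*X.shape,2)
    return cv2.remap(c['pixels'],uv,None,1)
A=rect(c);h=cv2.cvtColor(A,cv2.COLOR_RGB2HSV)
for i in range(A.shape[0]): print(''.join('B' if 100<=h[i,j,0]<=130 and h[i,j,1]>110 else ('#' if A[i,j].mean()<110 else ('+' if A[i,j].mean()<205 else '.')) for j in range(A.shape[1])))
d=np.abs(s['pixels'].astype(int)-s0['pixels']).max(2)
for n,P in (("spool",[.5587,.0512,.03]),("lamp",[.495,-.315,.03])):
    u,v=proj(s,[P])[0].astype(int);print(n,"changed px",(d[v-14:v+14,u-12:u+12]>40).sum())
E
```

```text
time: 29.4
ee_pos: [0.4679, 0.1485, 0.2483]
eef_rot: [0.701, 0.713, -0.001, 0.0]
ft_force: [-0.2, 0.0, -1.0]
width: 0.0431
grip_force: 0.0
+............................................................................................................................
++#########################################################################################################################++
.+#########################################################################################################################++
.+###################################################################################################+#######+#############+.
.+##################################################################################################+.++++++...############+.
.+##################################################################################################+.+++++....############+.
.+#############################################++++++++++++++++++++++++++++#########################+.+++++....############+.
.+#############################################++++++++++++++++++++++++++++####
[... 3793 characters left out ...]
###############################+.
++########BBBBBBBBB++++++##################################################################################################+.
++############++###########################################################################################################+.
++#########################################################################################################################+.
++#########################################################################################################################+.
++++++++++++++++++++++++++++++++++++++.......................................................................................
spool changed px 0
lamp changed px 0
```

```bash
python3 -c "
from bench import r
print(r.close_job())"
```

```text
the job is handed in; nothing more can be done
None
```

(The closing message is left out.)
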